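Snap a tile down into the striping jig

ROBOT

A 6-joint arm with a two-finger parallel gripper is mounted at the origin on the work surface; the furniture and walls round the work are solid. World frame = base frame: x ahead of the robot, y to its left, z up, the work surface at z = 0. Lengths are in m, angles in rad, forces in N, time in s.
With the tool pointing down it reaches from about 0.35 to 0.875 m from the base axis. Payload 15.5 kg.
Tool frame: the origin (TCP) lies midway between the tips of the shut fingers; the grasp point (between the pads) lies 19 mm behind it (robot.grip_point_offset is the z of the grasp point in the tool frame, in m); z points along the fingers, y is the direction in which the jaws open and shut (so a half turn about z gives the same grasp; the last joint's range is limited). The gripper opens to 85 mm and grips with 20 to 120 N. Pads are 22 mm wide; open, the fingers measure 114 mm over their backs; the gripper's body (76 mm by 85 mm) begins 54 mm behind the grasp point. The pads swing forward as they close: fully open they stand 13 mm farther back than shut.
Start: joints at [1.139, 0.494, 1.345, -0, 1.302, -0.096], TCP at [0.207, 0.59, 0.231] pointing down, gripper open.
Joint ranges: [-2.91, 2.91], [-0.82, 2.16], [0.22, 2.67], [-1.22, 4.37], [0.12, 2.79], [-3.08, 3.08]. Speed limits (rad/s): [1.89, 1.89, 2.57, 3.01, 3.01, 3.01].

INTERFACE

Orientations are given as a 3x3 rotation matrix whose columns are the frame's x, y, z axes.
In Python, from workcell import get_obs, viewer, finish_job, robot gives the robot as it stands. The module is installed in compiled form; this text tells all that it offers.
- The arm moves only by the tool carry_out, never from a script. Its arguments are lists of equal length, an entry for each row: "fingers": the opening, from 0 (shut) to 1 (fully open); "offset": the shift along the world's x, y, z scaled (see below), a list of three; "yaw": the turn about the world's z scaled (see below). In form: {"fingers": [fingers, ...], "offset": [[tx, ty, tz], ...], "yaw": [yaw, ...]}. A call has 1 to 12 rows; each row is the pose to reach, as a shift and turn from the pose commanded when the call began; what a row does not reach only later rows make up. The controller multiplies each number of a shift by 0.4 m and each number of a turn by 120 degrees. A row lasts 1/12 s, in which the tool goes at most 41.7 mm and 7.16 degrees, less where a joint would pass 70% of its speed; a pose out of reach is approached as far as the arm can. A call with a number of a shift or a turn outside -1 to 1 is refused whole. A call with a gripper value outside its range is refused whole. The fingers move at their own pace and stop on an object; the grip force is fixed at half the most. Time passes only in rows, so rows that repeat a pose let the fingers close. It gives the time, the measured TCP pose, the force and the opening at its end, in the units of the state.
- get_obs(): the state, without advancing time (a new reading comes with each control period).
- viewer.camera(name): name is "side" or "top" or "wrist"; returns (picture, depth): 400x640x3 uint8, red, green, blue; 400x640 float32, m along the optical axis (not along the pixel's ray), 0 where there is no reading.
- viewer.camera_info(name): a dict with "fx", "fy", "cx", "cy" (pixels), "world_to_cam" (4x4, takes a point from world to camera coordinates). Camera axes: x right, y down, z forward; pixel columns grow to the right and rows downward; lengths in m; the calibration is good to about 2 mm. A picture is of the moment at which its call begins: read the wrist's pose just before it. camera_info takes no time and is no camera call; for the wrist camera it gives the pose at the moment of the call.
- finish_job(): hands the job in, once; it reports no verdict.
Trained networks look in the newest picture that a camera, given by its name, has taken for a name from the list of things; names that differ only in an ending like _2 or _b are one class to them, and where a whole thing is asked for, a point or a joint stands for the part that bears it (a point fixed in the world has none). Each returns a list of dicts, best first, with "score" (0 to 1); they miss things now and then, are a little off and sometimes report something else, mostly with a low value. They report only what shows in the picture. A call takes as long as a camera call. They do not tell look-alikes from the thing itself.
- viewer.look_for(camera, target): "bbox" ([centre column, centre row, width, height] in pixels, round what is visible of it).
- viewer.trace(camera, target): "region" (400x640 bool, what is visible of it) and "bbox" ([centre column, centre row, width, height] in pixels, round what is visible of it).
- viewer.spot_point(camera, target): "position" ([row, column] in pixels: a listed point, or the origin of a listed thing).
The state is a dict: "time_s": time; "joint_positions": joint angles; "dq": joint speeds; "tau": joint torques, N m; "tool_pos": TCP position; "ee_rot": TCP orientation; "force": force on the tool from outside, world axes, zero at the start; "torque": the same for the moment, N m; "width": opening from 0.0 (shut) to 1.0 (fully open).
Only numpy, scipy, OpenCV 4.12 (cv2) and the standard library are available. Lean on these libraries where they do the work, as an engineer would, in place of code of your own. Each camera call takes 0.05 s, during which the arm holds its last target.

TASK

Set the striped palette tile up for its next stripe: lay it on the sprung bed of the striping jig between the corner guides, then press it squarely down with the felt-soled press block, not with the fingers, until it bottoms out level, hold it there a moment, and let both end bolts snap out over it. Stand the press block back on its white board and slide the hand-rest bridge over the tile up to its stops. Leave the paint bottles and the mug standing where they are.

Things in the scene. Friction and masses are not known exactly. Their poses are not given: they have to be found in the camera images.
- tile_centre (a point): Colour-striped palette tile, 62 mm (its x) by 82 mm (its y), 9 mm thick, 60 g, at first flat on the table. The point is its centre, half-way up; z up through its face. It may go into the jig either way round (a half turn makes no difference). Grasp it across its 62 mm side, at the middle: the jig leaves room for fingers only there.
- jig: Striping jig fixed to the table, plywood base 164 mm (x) by 214 mm (y from -94 to +120). Origin on the table under the tile seat's centre. Brass guides at the four corners of the seat, up to z = 62 mm; along each long side of the tile 56 mm between them is open for fingers (beech block there, z = 30 mm). Bolt housings at y = +-50 to 74 mm, z up to 55 mm; bridge tracks at x = +-67 to 79 mm, z up to 57 mm.
- seat (a point): Centre of the jig's tile seat, a wooden ledge 30 mm above the table; x across the jig, y along it, z up. The tile lies with its y along the jig's y. Laid on the raised bed its underside is 22 mm and its centre 26.5 mm above this point; pressed right down it lies on the ledge, centre at 4.5 mm. The guides leave 1.5 mm play all round; they are upright to 25.5 mm and flare 3.5 mm outward up to 31.5 mm.
- bed (a joint): Cork-faced sprung bed in the middle of the seat, 42 by 60 mm: how far it is pressed down, m. 0 is fully up (22 mm above the seat), 0.0225 bottomed out. Its spring resists with 3.6 N at the top and 8.7 N at the bottom; pushed off its centre it can rock by up to 0.1 rad.
- bolt_a (a joint): Bevelled steel spring bolt at the jig's -y end, m: 0 is fully out, 0.008 pushed back. Its nose, 16 mm wide, reaches in to y = -37 mm (4 mm over the tile's end), 11 to 22 mm above the seat. A tile pressed down pushes both bolts back by their bevels (2 to 4 N each); within the last 2 mm of its travel they snap out over it and hold it down.
- bolt_b (a joint): The same spring bolt at the jig's +y end (nose in to y = +37 mm), m: 0 is fully out, 0.008 pushed back.
- block_centre (a point): Press block, 64 mm tall, 260 g: grey felt sole 52 (x) by 58 mm (y), 18 mm of sole and plywood, and on it an upright wooden grip 26 mm thick (x), 50 long (y), 46 tall. The point is its centre, 32 mm above the sole; z up. Grasp the grip across its 26 mm. The sole fits the jig with its y along the jig's y, either way round: 8 mm to spare to each bolt nose, 6.5 mm to each guide.
- board_top (a point): Plain white bisque board, 100 mm (x) by 140 mm (y), 12 mm thick, loose, 350 g, flat on the table: the press block's place, on which it stands at first. The point is the centre of its top face.
- bridge_knob (a point): Black upright round knob, 22 mm across, 28 mm tall, on the middle of the jig's aluminium hand-rest bridge. The point is on its axis, 12 mm below its top, 16 mm above the bridge bar's top, 60 mm above the seat. The bar, 158 mm (x) by 26 mm (y), spans the jig with its underside 36 mm above the seat and slides along the jig's y.
- bridge (a joint): How far the hand-rest bridge has been slid from the +y end of its tracks towards the jig's -y, m. 0 is at that end, 0.092 at its stops, over the middle of the tile. It slides with about 1.2 N of friction and stays where it is left.
- blue_bottle: Bystander: blue paint bottle with a white cap, 38 mm across, 78 mm tall. Origin at the centre of its underside.
- purple_bottle: Bystander: purple paint bottle with a white cap, 38 mm across, 78 mm tall. Origin at the centre of its underside.
- red_bottle: Bystander: red paint bottle with a white cap, 34 mm across, 69 mm tall. Origin at the centre of its underside.
- pink_bottle: Bystander: pink paint bottle with a white cap, 34 mm across, 69 mm tall. Origin at the centre of its underside.
- mug: Bystander: white bisque mug, 77 mm across and 104 mm over its handle, 79 mm tall. Origin at the centre of its underside.
Mind the look-alikes: they are no part of the job. Leave any black look-alike of the part that bears block_centre alone.

How it is judged:
By the outcome, as a careful person would: the job done as asked, in the order asked, and still so for the second after the job is handed in, with the robot touching nothing.
It also fails if it takes over 67 s, if anything falls off the work surface, if the arm or the gripper's body presses on something with over 40 N, if the wrist force passes 120 N, or if a joint passes its speed limit or range.

## Working session

There is one attempt and no reset: what is moved stays moved. The work goes in short steps, Python scripts to look and compute and a tool call to move; the robot and the scene stay as the last step left them, time stands still between calls to the robot, and variables do not carry over. Pictures are saved under pics/ and viewed, and the job is handed in when it is done.

Besides the shell and the picture viewer there is one more tool, called as a command line: name --pt "numbers of a row" for each row, then --argument value for the rest. carry_out: Moves the arm, as the interface text tells. Its arguments: {"type":"object","properties":{"fingers":{"type":"array","items":{"type":"number"}},"offset":{"type":"array","items":{"type":"array","items":{"type":"number"}}},"yaw":{"type":"array","items":{"type":"number"}}},"required":["fingers","offset","yaw"]}

```bash
mkdir -p pics; python3 - <<'E'
from workcell import get_obs, viewer, robot
import cv2,numpy as np
o=get_obs();print({k:np.round(v,3).tolist() for k,v in o.items()})
print(robot.grip_point_offset)
for c in("top","side","wrist"):
    p,d=viewer.camera(c);cv2.imwrite(f"pics/a_{c}.png",p[:,:,::-1]);np.save(f"d_{c}.npy",d);np.save(f"p_{c}.npy",p)
    i=viewer.camera_info(c);print(c,i['fx'],i['fy'],i['cx'],i['cy'],np.round(i['world_to_cam'],3).tolist())
E
```

```text
{'time_s': 0.0, 'joint_positions': [1.138, 0.494, 1.346, -0.0, 1.303, -0.096], 'dq': [-0.0, -0.002, -0.002, -0.001, 0.0, 0.001], 'tau': [0.003, -88.215, -38.389, 0.0, 0.01, 0.0], 'tool_pos': [0.206, 0.59, 0.231], 'ee_rot': [[-0.944, 0.33, -0.001], [0.33, 0.944, -0.001], [0.0, -0.001, -1.0]], 'force': [0.652, -0.617, -0.381], 'torque': [0.028, 0.035, 0.05], 'width': 0.999}
-0.0187
top 473.36000465198515 473.36000465198515 320.2011376759664 199.97235583292667 [[0.023, -1.0, 0.012, -0.03], [-0.987, -0.025, -0.159, 0.56], [0.159, -0.008, -0.987, 1.754], [0.0, 0.0, 0.0, 1.0]]
side 480.1563912916993 480.1563912916993 328.58795002129733 205.47142579898892 [[0.999, -0.044, 0.014, -0.562], [-0.02, -0.685, -0.729, 0.061], [0.042, 0.728, -0.685, 1.403], [0.0, 0.0, 0.0, 1.0]]
wrist 284.03235547768134 284.03235547768134 315.02311889344605 198.22011380618352 [[0.33, 0.944, 0.0, -0.626], [0.906, -0.317, 0.28, -0.037], [0.264, -0.092, -0.96, 0.377], [0.0, 0.0, 0.0, 1.0]]
```

View pics/a_top.png

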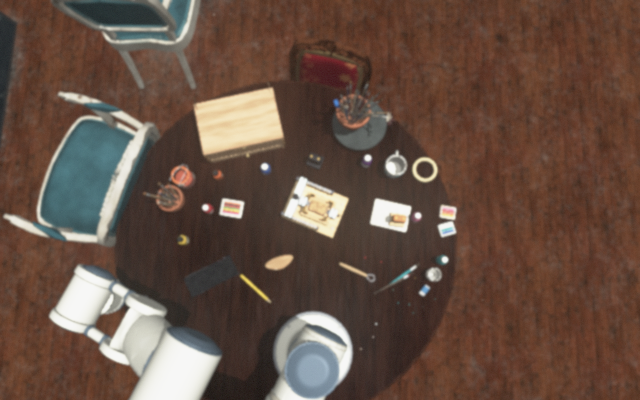

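View pics/a_side.png

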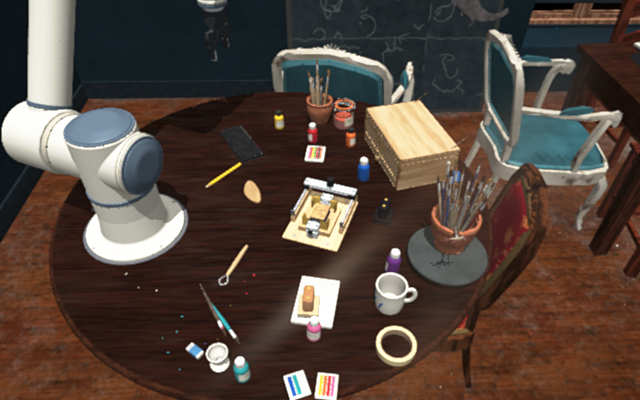

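View pics/a_wrist.png

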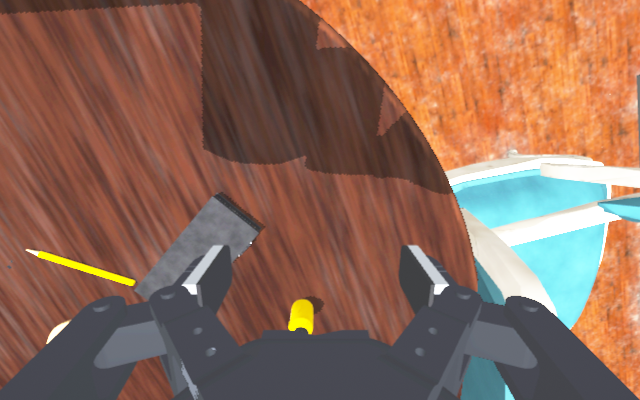

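```bash
cat > h.py <<'E'
from workcell import get_obs, viewer, robot
import cv2,numpy as np
def info(c):
    i=viewer.camera_info(c);return np.array([[i['fx'],0,i['cx']],[0,i['fy'],i['cy']],[0,0,1]]),np.array(i['world_to_cam'])
def ray(K,T,u,v,z):
    R=T[:3,:3];c=-R.T@T[:3,3];d=R.T@np.linalg.inv(K)@np.array([u,v,1.]);return c+d*(z-c[2])/d[2]
def dep(K,T,u,v,d):
    R=T[:3,:3];return R.T@(np.linalg.inv(K)@np.array([u,v,1.])*d-T[:3,3])
def proj(K,T,P):
    q=K@(T[:3,:3]@np.array(P)+T[:3,3]);return q[:2]/q[2]
def st():
    o=get_obs();print('t',round(o['time_s'],2),'tcp',np.round(o['tool_pos'],4),'yaw(y-axis)',np.round(np.degrees(np.arctan2(o['ee_rot'][1][1],o['ee_rot'][0][1])),2),'F',np.round(o['force'],1),'w',round(float(o['width']),3));return o
def crop(p,u,v,w,h,s,name):
    u0,v0=int(max(0,u-w/2)),int(max(0,v-h/2));q=p[v0:v0+h,u0:u0+w];cv2.imwrite(name,cv2.resize(q[:,:,::-1],None,fx=s,fy=s,interpolation=cv2.INTER_CUBIC));print(name,'origin',u0,v0,'scale',s)
E
python3 - <<'E'
from h import *
p=np.load('p_top.npy');crop(p,330,200,240,160,3.3,'pics/b_top.png')
p=np.load('p_side.npy');crop(p,330,220,200,200,3,'pics/b_side.png')
for c in('top','side'):
    viewer.camera(c);K,T=info(c)
    for n,z in(('tile_centre',.0045),('seat',.03),('block_centre',.044),('board_top',.012),('bridge_knob',.09),('jig',0),('blue_bottle',0),('purple_bottle',0),('red_bottle',0),('pink_bottle',0),('mug',0)):
        for r in viewer.spot_point(c,n)[:3]:
            if r['score']>.3:
                v,u=r['position'];print(c,n,round(r['score'],2),np.round([u,v],1),np.round(ray(K,T,u,v,z),3))
E
```

```text
pics/b_top.png origin 210 120 scale 3.3
pics/b_side.png origin 230 120 scale 3
top tile_centre 0.8 [233.  208.2] [0.527 0.32  0.004]
top seat 0.81 [314.7 208.1] [0.531 0.004 0.03 ]
top block_centre 0.7 [399.8 217.6] [ 0.501 -0.319  0.044]
top block_centre 0.46 [314.5 158.1] [0.724 0.009 0.044]
top board_top 0.59 [389.6 217. ] [ 0.507 -0.286  0.012]
top bridge_knob 0.64 [299.1 196. ] [0.567 0.062 0.09 ]
top jig 0.74 [318.8 211.2] [ 0.524 -0.012  0.   ]
top blue_bottle 0.52 [268.5 168.3] [0.689 0.189 0.   ]
top purple_bottle 0.51 [366.8 163.8] [ 0.717 -0.197  0.   ]
top red_bottle 0.47 [206.  208.7] [0.523 0.425 0.   ]
top pink_bottle 0.58 [416.8 215.8] [ 0.515 -0.393  0.   ]
top mug 0.81 [389.5 167.2] [ 0.706 -0.287  0.   ]
side tile_centre 0.51 [316.4 151.8] [0.535 0.342 0.004]
side seat 0.93 [322.1 215.9] [ 0.543 -0.002  0.03 ]
side seat 0.71 [393.3 301.2] [ 0.709 -0.309  0.03 ]
side block_centre 0.78 [308.6 300.3] [ 0.5   -0.309  0.044]
side block_centre 0.63 [382.5 209.1] [0.72  0.006 0.044]
side board_top 0.97 [318.6 300.5] [ 0.525 -0.287  0.012]
side bridge_knob 0.66 [330.7 177.1] [0.572 0.102 0.09 ]
side jig 0.83 [315.3 220.5] [0.523 0.009 0.   ]
side jig 0.39 [390.1 303.3] [ 0.706 -0.294  0.   ]
side blue_bottle 0.57 [360.  178.9] [0.674 0.197 0.   ]
side purple_bottle 0.77 [392.3 268.8] [ 0.727 -0.182  0.   ]
side purple_bottle 0.67 [361.6 175.8] [0.681 0.213 0.   ]
side red_bottle 0.61 [312.4 139.5] [0.523 0.422 0.   ]
side pink_bottle 0.86 [310.2 334.9] [ 0.502 -0.377  0.   ]
side mug 0.59 [393.5 302.2] [ 0.715 -0.29   0.   ]
side mug 0.55 [319.3 222.2] [0.535 0.002 0.   ]
```

View pics/b_top.png

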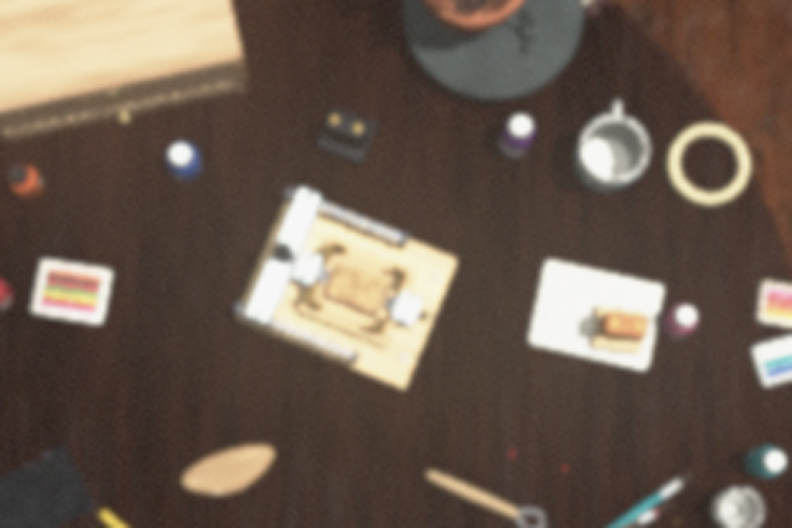

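View pics/b_side.png

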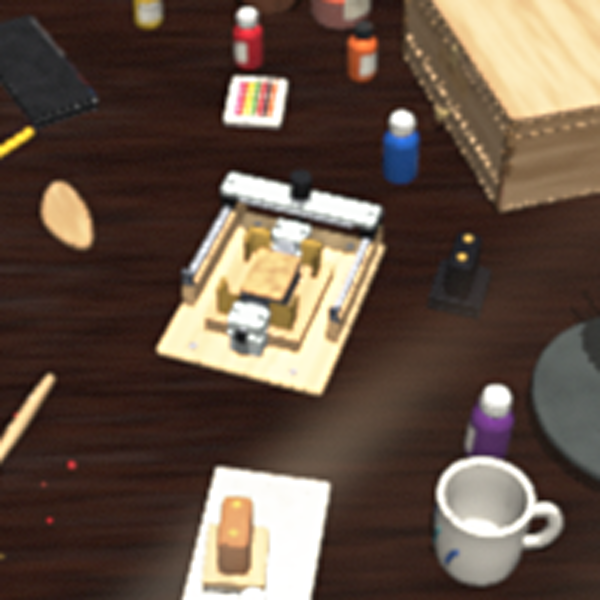

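```bash
python3 - <<'E'
from h import *
o=st();K,T=info('wrist');c=-T[:3,:3].T@T[:3,3];R=np.array(o['ee_rot']);print('cam in tool',R.T@(c-o['tool_pos']),'optical axis in tool',R.T@T[2,:3],'cam x axis in tool',R.T@T[0,:3])
for c in('top','side'):
    viewer.camera(c);K,T=info(c)
    for n,z in (('tile_centre',.009),('board_top',.012),('jig',0)):
        r=viewer.trace(c,n)
        if r:
            m=r[0]['region'];cn=max(cv2.findContours(m.astype('uint8'),0,2)[0],key=cv2.contourArea)[:,0]
            w=np.array([ray(K,T,u,v,z)[:2] for u,v in cn])
            print(c,n,round(r[0]['score'],2),cv2.minAreaRect((w*1000).astype('float32')))
E
```

```text
t 1.35 tcp [0.2065 0.5899 0.2313] yaw(y-axis) 70.7 F [-0.1 -0.9 -0.1] w 1.003
cam in tool [ 0.07065498  0.00137153 -0.14156043] optical axis in tool [-0.27975329  0.00117861  0.9600712 ] cam x axis in tool [ 7.62358112e-04  9.99999204e-01 -1.00548604e-03]
top tile_centre 0.85 ((530.8506469726562, 323.9574890136719), (82.23436737060547, 65.90239715576172), 83.25482177734375)
top board_top 0.92 ((516.109619140625, -289.0899658203125), (140.02447509765625, 100.42236328125), 78.32575225830078)
top jig 0.65 ((546.502197265625, 2.214447021484375), (218.27818298339844, 175.15542602539062), 69.24811553955078)
side board_top 0.66 ((529.8402099609375, 323.37030029296875), (92.2155990600586, 63.59529113769531), 80.84008026123047)
side jig 0.59 ((549.2179565429688, 57.61341857910156), (308.8691711425781, 183.1648712158203), 73.14353942871094)
```

carry_out --fingers '[1, 1, 1, 1, 1, 1, 1, 1, 1, 1, 1, 1]' --pt "0.809 -0.665 0" --pt "0.809 -0.665 0" --pt "0.809 -0.665 0" --pt "0.809 -0.665 0" --pt "0.809 -0.665 0" --pt "0.809 -0.665 0" --pt "0.809 -0.665 0" --pt "0.809 -0.665 0" --pt "0.809 -0.665 0" --pt "0.809 -0.665 0" --pt "0.809 -0.665 -0.05" --pt "0.809 -0.665 -0.1" --yaw '[-0.6475, -0.6475, -0.6475, -0.6475, -0.6475, -0.6475, -0.6475, -0.6475, -0.6475, -0.6475, -0.6475, -0.6475]'

```text
time_s: 2.75
tool_pos: [0.5329, 0.3222, 0.1916]
ee_rot: [[0.133, 0.991, 0.003], [0.991, -0.133, 0.001], [0.001, 0.003, -1.0]]
force: [-1.0, 0.2, -0.8]
width: 1.0
```

```bash
python3 - <<'E'
from h import *
st();K,T=info('wrist');p,d=viewer.camera('wrist');cv2.imwrite('pics/c.png',p[:,:,::-1]);st()
r=viewer.trace('wrist','tile_centre')
for q in r[:2]:
    m=q['region'];cn=max(cv2.findContours(m.astype('uint8'),0,2)[0],key=cv2.contourArea)[:,0]
    w=np.array([ray(K,T,u,v,.009)[:2] for u,v in cn]);print(q['score'],q['bbox'],cv2.minAreaRect((w*1000).astype('float32')))
E
```

```text
t 2.75 tcp [0.5329 0.3222 0.1916] yaw(y-axis) -7.64 F [-1.   0.2 -0.8] w 1.0
t 2.8 tcp [0.5299 0.322  0.187 ] yaw(y-axis) -7.24 F [-2.4 -0.5 -5. ] w 0.998
0.56 [310.9, 174.5, 57.6, 72.0] ((530.8206787109375, 328.97271728515625), (80.19452667236328, 61.42646408081055), 82.33937072753906)
```

View pics/c.png

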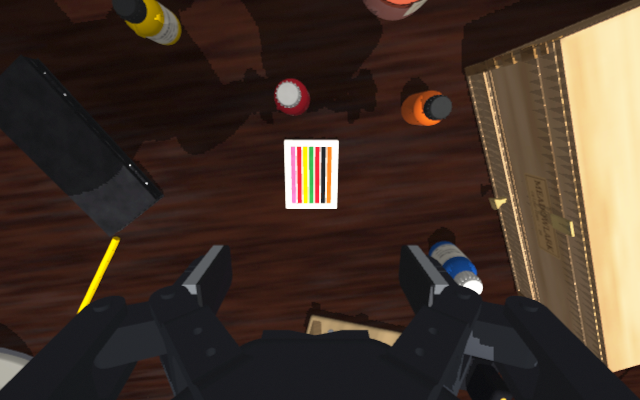

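```bash
python3 - <<'E'
from h import *
st();K,T=info('wrist');p,d=viewer.camera('wrist');o=st()
g=cv2.cvtColor(p,cv2.COLOR_RGB2HSV);m=((p.max(2)>150)).astype('uint8');m[:130]=0;m[222:]=0;m[:,:270]=0;m[:,360:]=0
cs=cv2.findContours(m,0,2)[0];cn=max(cs,key=cv2.contourArea)
h=cv2.convexHull(cn)[:,0]
w=np.array([ray(K,T,u,v,.009)[:2] for u,v in h]);print(cv2.minAreaRect((w*1000).astype('float32')),cv2.boundingRect(cn))
print('depth pt',dep(K,T,311,174,d[174,311]))
print(proj(K,T,np.array(o['tool_pos'])))
for q in viewer.spot_point('wrist','tile_centre')[:1]:
    v,u=q['position'];print(q['score'],ray(K,T,u,v,.0045))
E
```

```text
t 2.85 tcp [0.5291 0.3226 0.1885] yaw(y-axis) -7.05 F [-0.6 -0.2  0.1] w 1.0
t 2.9 tcp [0.5295 0.3234 0.1904] yaw(y-axis) -6.97 F [0.2 0.8 0. ] w 1.002
((530.4267578125, 329.29449462890625), (81.04293060302734, 62.10041427612305), 82.56491088867188) (288, 139, 56, 70)
depth pt [0.52548567 0.33054453 0.0080609 ]
[314.32861257 252.83349858]
0.9 [0.52929763 0.3333945  0.0045    ]
```

carry_out --fingers '[0.85, 0.85, 0.85, 0.85, 0.85, 0.85, 0.85]' --pt "0.001 0.014 -0.1" --pt "0.001 0.014 -0.2" --pt "0.001 0.014 -0.28" --pt "0.001 0.014 -0.33" --pt "0.001 0.014 -0.33" --pt "0.001 0.014 -0.33" --pt "0.001 0.014 -0.33" --yaw '[-0.003, -0.003, -0.003, -0.003, -0.003, -0.003, -0.003]'

```text
time_s: 3.53
tool_pos: [0.5316, 0.3304, 0.0616]
ee_rot: [[0.127, 0.992, 0.003], [0.992, -0.127, 0.001], [0.002, 0.003, -1.0]]
force: [-0.0, -0.1, 0.5]
width: 0.85
```

```bash
python3 - <<'E'
from h import *
o=st();K,T=info('wrist');p,d=viewer.camera('wrist');cv2.imwrite('pics/d.png',p[:,:,::-1]);np.save('d_w.npy',d)
R=np.array(o['ee_rot']);
v,u=np.mgrid[0:400,0:640];pts=np.stack([(u-K[0,2])/K[0,0]*d,(v-K[1,2])/K[1,1]*d,d],-1)
W=(pts-T[:3,3])@T[:3,:3];L=(W-o['tool_pos'])@R
ok=(d>0)&(np.abs(L[...,1])<.06)&(np.abs(L[...,0])<.03)&(L[...,2]<.02)
print(ok.sum())
for s in(-1,1):
    k=ok&(s*L[...,1]>.02);q=L[k];i=q[:,2].argsort()[-8:];print(np.round(q[i],4).tolist())
m=((p.max(2)>150)).astype('uint8');
r=viewer.trace('wrist','tile_centre')
if r:
    ys,xs=np.where(r[0]['region']);print(r[0]['score'],xs.min(),xs.max(),ys.min(),ys.max());print(dep(K,T,int(np.median(xs)),int(np.median(ys)),d[int(np.median(ys)),int(np.median(xs))]))
E
```

```text
t 3.53 tcp [0.5316 0.3304 0.0616] yaw(y-axis) -7.31 F [-0.  -0.1  0.5] w 0.85
40977
[[-0.0008, -0.0355, -0.0079], [0.0021, -0.0353, -0.0077], [-0.005, -0.0358, -0.0077], [0.0049, -0.0357, -0.0077], [0.0071, -0.0355, -0.0077], [0.0002, -0.0355, -0.0075], [0.0082, -0.0355, -0.0075], [0.001, -0.0356, -0.0068]]
[[0.0029, 0.0375, -0.0082], [0.0057, 0.0373, -0.0081], [0.0004, 0.0372, -0.0078], [0.0078, 0.0372, -0.0078], [0.0083, 0.0372, -0.0078], [0.0021, 0.0371, -0.0077], [0.0071, 0.0373, -0.0075], [0.0007, 0.0373, -0.0074]]
0.85 270 357 165 271
[0.53122493 0.33243455 0.00708275]
```

View pics/d.png

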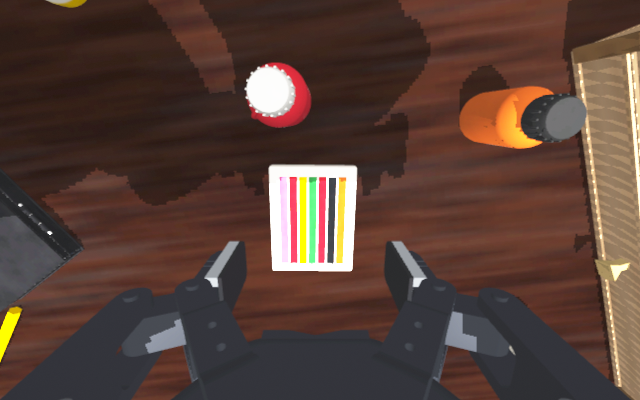

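```bash
python3 - <<'E'
from h import *
o=st();K,T=info('wrist');p,d=viewer.camera('wrist')
m=((p.max(2)>150)).astype('uint8');m[:140]=0;m[285:]=0;m[:,:255]=0;m[:,370:]=0
m=cv2.morphologyEx(m,cv2.MORPH_OPEN,np.ones((3,3)))
cs=cv2.findContours(m,0,2)[0];cn=max(cs,key=cv2.contourArea)
h=cv2.convexHull(cn)[:,0]
w=np.array([ray(K,T,u,v,.009)[:2] for u,v in h]);print(cv2.minAreaRect((w*1000).astype('float32')),cv2.boundingRect(cn))
E
```

```text
t 3.63 tcp [0.5317 0.3303 0.0616] yaw(y-axis) -7.33 F [ 0.8  0.6 -0.1] w 0.849
((530.2561645507812, 329.7325439453125), (81.4912109375, 61.840919494628906), 82.26390075683594) (268, 165, 89, 106)
```

carry_out --fingers '[0.85, 0.85, 0.85, 0.85, 0.85, 0.6, 0.6, 0.6, 0.6, 0.6]' --pt "-0.002 -0.001 -0.07" --pt "-0.002 -0.001 -0.12" --pt "-0.002 -0.001 -0.148" --pt "-0.002 -0.001 -0.156" --pt "-0.002 -0.001 -0.156" --pt "-0.002 -0.001 -0.156" --pt "-0.002 -0.001 -0.156" --pt "-0.002 -0.001 -0.156" --pt "-0.002 -0.001 -0.156" --pt "-0.002 -0.001 -0.156" --yaw '[-0.003, -0.003, -0.003, -0.003, -0.003, -0.003, -0.003, -0.003, -0.003, -0.003]'

```text
time_s: 4.52
tool_pos: [0.5304, 0.3294, -0.0014]
ee_rot: [[0.134, 0.991, 0.002], [0.991, -0.134, 0.001], [0.001, 0.002, -1.0]]
force: [-0.6, -0.5, 4.8]
width: 0.699
```

carry_out --fingers '[0.6, 0.6, 0.6, 0.6, 0.6, 0.6, 0.6]' --pt "0 0 0.03" --pt "0 0 0.1" --pt "0 0 0.2" --pt "0 0 0.3" --pt "0 0 0.4" --pt "0 0 0.5" --pt "0 0 0.62" --yaw '[0, 0, 0, 0, 0, 0, 0]'

```text
time_s: 5.1
tool_pos: [0.5292, 0.3288, 0.2425]
ee_rot: [[0.134, 0.991, 0.001], [0.991, -0.134, 0.001], [0.001, 0.001, -1.0]]
force: [1.8, 0.5, -1.3]
width: 0.702
```

```bash
python3 - <<'E'
from h import *
o=st();p,d=viewer.camera('wrist');cv2.imwrite('pics/e.png',p[:,:,::-1])
E
```

```text
t 5.1 tcp [0.5292 0.3288 0.2425] yaw(y-axis) -7.72 F [ 1.8  0.5 -1.3] w 0.702
```

View pics/e.png

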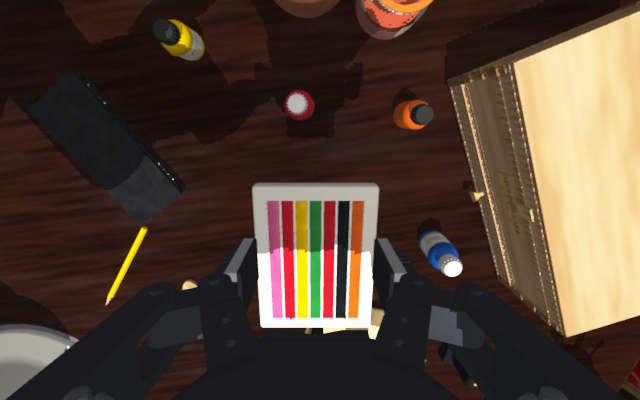

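carry_out --fingers '[0.6, 0.6, 0.6, 0.6, 0.6, 0.6, 0.6, 0.6, 0.6, 0.6, 0.6, 0.6]' --pt "-0.065 -1 0.05" --pt "-0.065 -1 0.05" --pt "-0.065 -1 0.05" --pt "-0.065 -1 0.05" --pt "-0.065 -1 0.05" --pt "-0.065 -1 0.05" --pt "-0.065 -1 0.05" --pt "-0.065 -1 0.05" --pt "-0.065 -1 0.05" --pt "-0.065 -1 0.05" --pt "-0.065 -1 0.05" --pt "-0.065 -1 0.05" --yaw '[-0.111, -0.111, -0.111, -0.111, -0.111, -0.111, -0.111, -0.111, -0.111, -0.111, -0.111, -0.111]'

```text
time_s: 6.15
tool_pos: [0.5036, -0.0721, 0.2598]
ee_rot: [[0.362, 0.932, 0.002], [0.932, -0.362, -0.0], [0.0, 0.002, -1.0]]
force: [-0.2, 1.2, -0.4]
width: 0.695
```

carry_out --fingers '[0.6, 0.6, 0.6]' --pt "0 -0.05 0" --pt "0 -0.05 0" --pt "0 -0.05 0" --yaw '[0, 0, 0]'

```text
time_s: 6.4
tool_pos: [0.5037, -0.0903, 0.2591]
ee_rot: [[0.359, 0.933, 0.001], [0.933, -0.359, 0.0], [0.0, 0.001, -1.0]]
force: [0.9, 0.3, 0.0]
width: 0.699
```

```bash
python3 - <<'E'
from h import *
o=st();p,d=viewer.camera('wrist');cv2.imwrite('pics/f.png',p[:,:,::-1]);np.save('p_f.npy',p);np.save('d_f.npy',d)
K,T=info('wrist');np.savez('f.npz',K=K,T=T,p=p,d=d)
st()
E
```

```text
t 6.4 tcp [ 0.5037 -0.0903  0.2591] yaw(y-axis) -21.03 F [0.9 0.3 0. ] w 0.699
t 6.45 tcp [ 0.5037 -0.0899  0.259 ] yaw(y-axis) -21.01 F [ 0.3  0.5 -0.9] w 0.697
```

View pics/f.png

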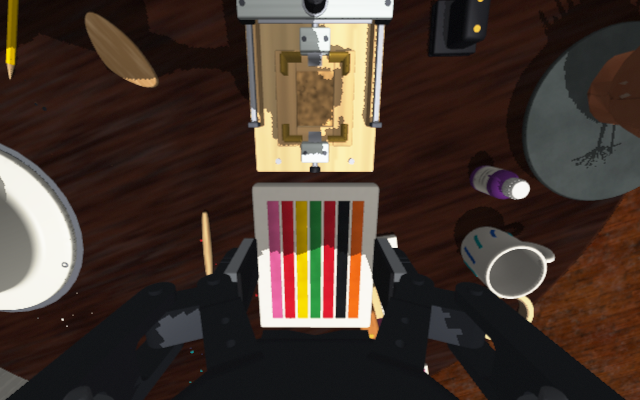

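```bash
python3 - <<'E'
from h import *
f=np.load('f.npz');K,T,p,d=f['K'],f['T'],f['p'],f['d']
v,u=np.mgrid[0:400,0:640];pts=np.stack([(u-K[0,2])/K[0,0]*d,(v-K[1,2])/K[1,1]*d,d],-1)
W=(pts-T[:3,3])@T[:3,:3]
a=np.radians(-21.0);ex=np.array([np.cos(a),np.sin(a)]);ey=np.array([-np.sin(a),np.cos(a)]);c0=np.array([.537,.003])
J=np.stack([(W[...,:2]-c0)@ex,(W[...,:2]-c0)@ey,W[...,2]],-1)*1000
s=3;img=np.zeros((260*s,220*s),np.float32);col=np.zeros((260*s,220*s,3),np.uint8)
k=(d>0)&(v<178)
X,Y,Z=J[k].T;C=p[k]
o=np.argsort(Z);X,Y,Z,C=X[o],Y[o],Z[o],C[o]
for i in range(len(X)):
    x=int((X[i]+110)*s);y=int((130-Y[i])*s)
    if 2<=x<220*s-2 and 2<=y<260*s-2: img[y-2:y+3,x-2:x+3]=Z[i];col[y-2:y+3,x-2:x+3]=C[i]
cm=cv2.applyColorMap(np.clip(img*2.2,0,255).astype('uint8'),cv2.COLORMAP_JET)
out=np.hstack([cm,col[:,:,::-1]]);out=cv2.resize(out,None,fx=.6,fy=.6);cv2.imwrite('pics/g.png',out);print(out.shape)
np.savez('J.npz',J=J)
# stats
for nm,kk in (('guides',(np.abs(X)<50)&(np.abs(Y)<52)&(Z>50)&(Z<66)),('tracks',(np.abs(X)>60)&(np.abs(X)<90)&(Y<75)&(Z>48)&(Z<60)),('block30',(np.abs(X)<60)&(abs(Y)<90)&(Z>25)&(Z<35)),('bed',(np.abs(X)<30)&(abs(Y)<40)&(Z>45)&(Z<57))):
    q=np.stack([X[kk],Y[kk]],1).astype('float32');print(nm,kk.sum(),cv2.minAreaRect(q),np.percentile(q,[1,50,99],axis=0).round(1).tolist(),np.median(Z[kk]))
E
```

```text
(468, 792, 3)
guides 2933 ((2.6978187561035156, -0.038417816162109375), (103.80350494384766, 77.11460876464844), 89.98542022705078) [[-34.8, -51.4], [2.7, 4.6], [40.1, 51.1]] 51.505601432145546
tracks 1107 ((2.36480712890625, 17.440216064453125), (160.60865783691406, 112.68341827392578), 0.06101711839437485) [[-74.9, -38.8], [67.9, 20.8], [80.1, 70.7]] 49.132235271379905
block30 3748 ((2.8111038208007812, -6.856662750244141), (96.02151489257812, 111.2125244140625), 0.010525609366595745) [[-44.7, -62.3], [3.9, -5.0], [50.2, 47.6]] 28.925366363719363
bed 2185 ((-0.13887405395507812, 0.35773468017578125), (59.58295822143555, 78.84709930419922), 0.12343787401914597) [[-28.2, -36.7], [2.7, -2.9], [23.6, 38.1]] 50.94426010798967
```

View pics/g.png

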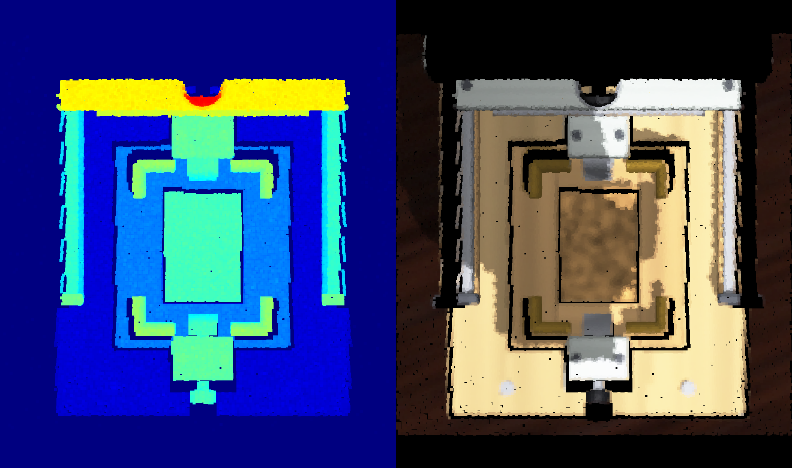

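```bash
python3 - <<'E'
from h import *
J=np.load('J.npz')['J'];d=np.load('d_f.npy');v,u=np.mgrid[0:400,0:640]
X,Y,Z=J[(d>0)&(v<178)].T
def rng(k,n):
    print(n,k.sum(),'x',np.percentile(X[k],[.5,99.5]).round(1),np.percentile(X[k],[.5,99.5]).mean().round(2),'y',np.percentile(Y[k],[.5,99.5]).round(1),np.percentile(Y[k],[.5,99.5]).mean().round(2),'z',np.median(Z[k]).round(1))
rng((abs(X-2.7)<26)&(abs(Y)<32)&(Z>47)&(Z<57),'bed')
rng((abs(X-2.7)<45)&(abs(X-2.7)>19)&(abs(Y)<52)&(Z>57.5)&(Z<66),'guides top')
rng((abs(X-2.7)<60)&(Y<-45)&(Y>-80)&(Z>50)&(Z<60),'housing-')
rng((abs(X-2.7)<60)&(Y>45)&(Y<80)&(Z>50)&(Z<60),'housing+')
rng((abs(X-2.7)<90)&(Y>-110)&(Y<-80)&(Z>4)&(Z<20),'base')
rng((abs(X)<12)&(Y<-70)&(Y>-110)&(Z>4)&(Z<20),'base-y')
rng((abs(X)<100)&(Y<130)&(Y>60)&(Z>68)&(Z<82),'bar')
rng((abs(X-2.7)<15)&(Y<130)&(Y>60)&(Z>95),'knob')
E
```

```text
bed 1782 x [-18.1  23.5] 2.67 y [-30.9  21.9] -4.49 z 51.0
guides top 409 x [-35.9  41.1] 2.62 y [-51.4  40.5] -5.43 z 59.9
housing- 755 x [-33.   38.4] 2.7 y [-79.4 -45.6] -62.53 z 54.0
housing+ 674 x [-13.9  19.2] 2.66 y [45.4 66.8] 56.1 z 53.9
base 1519 x [-77.7  83.5] 2.89 y [-100.3  -80.3] -90.32 z 9.8
base-y 76 x [-11.1  11.2] 0.03 y [-100.2  -88.5] -94.37 z 9.9
bar 2847 x [-75.2  80.4] 2.57 y [66.9 85.3] 76.08 z 73.0
knob 106 x [-6.2 11.9] 2.87 y [71.7 77.3] 74.51 z 100.1
```

```bash
python3 - <<'E'
from h import *
J=np.load('J.npz')['J'];d=np.load('d_f.npy');v,u=np.mgrid[0:400,0:640]
X,Y,Z=J[(d>0)&(v<178)].T
k=(abs(X-2.7)<17)&(abs(Y+6)<36)&(Z>47)&(Z<55)
h,e=np.histogram(Y[k],np.arange(-43,32,1));print(list(zip(e.astype(int),h)))
k=(abs(X-2.7)>20)&(abs(X-2.7)<42)&(Z>56)&(Z<66)&(abs(Y+6)<60)
h,e=np.histogram(Y[k],np.arange(-60,50,1));print(list(zip(e.astype(int),h)))
k=(abs(X-2.7)>8)&(abs(X-2.7)<15)&(Z>50)&(Z<57)&(abs(Y+6)<75)
h,e=np.histogram(Y[k],np.arange(-90,80,1));print([(a,b) for a,b in zip(e.astype(int),h) if abs(a+6)>35])
E
```

```text
[(np.int64(-43), np.int64(0)), (np.int64(-42), np.int64(0)), (np.int64(-41), np.int64(0)), (np.int64(-40), np.int64(0)), (np.int64(-39), np.int64(0)), (np.int64(-38), np.int64(0)), (np.int64(-37), np.int64(29)), (np.int64(-36), np.int64(29)), (np.int64(-35), np.int64(29)), (np.int64(-34), np.int64(29)), (np.int64(-33), np.int64(29)), (np.int64(-32), np.int64(0)), (np.int64(-31), np.int64(29)), (np.int64(-30), np.int64(29)), (np.int64(-29), np.int64(29)), (np.int64(-28), np.int64(29)), (np.int64(-27), np.int64(29)), (np.int64(-26), np.int64(29)), (np.int64(-25), np.int64(29)), (np.int64(-24), np.int64(0)), (np.int64(-23), np.int64(29)), (np.int64(-22), np.int64(29)), (np.int64(-21), np.int64(28)), (np.int64(-20), np.int64(29)), (np.int64(-19), np.int64(29)), (np.int64(-18), np.int64(29)), (np.int64(-17), np.int64(29)), (np.int64(-16), np.int64(29)), (np.int64(-15), np.int64(15)), (np.int64(-14), np.int64(14)), (np.int64(-13), np.int64(29)), (np.int64(-12), np.int64(29)), (np.int64(-11), np.int64(29)), (np.int64(-10), np.int64(29)), (np.int64(-9), np.int64(29)), (np.int64(-8), np.int64
[... 6592 characters left out ...]
t64(55), np.int64(11)), (np.int64(56), np.int64(13)), (np.int64(57), np.int64(9)), (np.int64(58), np.int64(12)), (np.int64(59), np.int64(12)), (np.int64(60), np.int64(12)), (np.int64(61), np.int64(12)), (np.int64(62), np.int64(13)), (np.int64(63), np.int64(11)), (np.int64(64), np.int64(14)), (np.int64(65), np.int64(10)), (np.int64(66), np.int64(11)), (np.int64(67), np.int64(0)), (np.int64(68), np.int64(0)), (np.int64(69), np.int64(0)), (np.int64(70), np.int64(0)), (np.int64(71), np.int64(0)), (np.int64(72), np.int64(0)), (np.int64(73), np.int64(0)), (np.int64(74), np.int64(0)), (np.int64(75), np.int64(0)), (np.int64(76), np.int64(0)), (np.int64(77), np.int64(0)), (np.int64(78), np.int64(0))]
```

```bash
python3 - <<'E'
from h import *
f=np.load('f.npz');K,T,p,d=f['K'],f['T'],f['p'],f['d']
t=np.array([.5037,-.0901,.259]);
m=(p.max(2)>90).astype('uint8');m[:178]=0;m[335:]=0;m[:,:240]=0;m[:,392:]=0
m&=((d>.1)&(d<.17)).astype('uint8')
m=cv2.morphologyEx(m,cv2.MORPH_OPEN,np.ones((5,5)))
cv2.imwrite('pics/m.png',m[160:345,220:410]*255)
cn=max(cv2.findContours(m,0,2)[0],key=cv2.contourArea);print(cv2.boundingRect(cn))
h=cv2.convexHull(cn)[:,0];w=np.array([ray(K,T,u,v,t[2]+.0104)[:2]-t[:2] for u,v in h]);print(cv2.minAreaRect((w*1000).astype('float32')))
ys,xs=np.where(cv2.erode(m,np.ones((9,9)))>0);W=np.array([dep(K,T,u,v,d[v,u]) for u,v in zip(xs[::20],ys[::20])])-t
print(np.median(W[:,2]));a=np.radians(-21);A=np.c_[W[:,0]*np.cos(a)+W[:,1]*np.sin(a),-W[:,0]*np.sin(a)+W[:,1]*np.cos(a),np.ones(len(W))];print('tilt',np.linalg.lstsq(A,W[:,2],rcond=None)[0])
# corners in image
print(cv2.minAreaRect(cn))
E
```

```text
(253, 183, 126, 145)
((0.8397340774536133, 0.8459892272949219), (81.66349792480469, 60.64058303833008), 69.01590728759766)
0.009599292732018094
tilt [ 0.00011982 -0.00270176  0.0096035 ]
((315.5, 255.0), (144.0, 125.0), 90.0)
```

View pics/m.png

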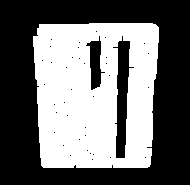

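carry_out --fingers '[0.6, 0.6, 0.6, 0.6, 0.6, 0.6, 0.6, 0.6, 0.6]' --pt "0.03 0.1 0" --pt "0.081 0.211 -0.05" --pt "0.081 0.211 -0.15" --pt "0.081 0.211 -0.25" --pt "0.081 0.211 -0.33" --pt "0.081 0.211 -0.39" --pt "0.081 0.211 -0.42" --pt "0.081 0.211 -0.42" --pt "0.081 0.211 -0.42" --yaw '[0, 0, 0, 0, 0, 0, 0, 0, 0]'

```text
time_s: 7.2
tool_pos: [0.5359, -0.0056, 0.0906]
ee_rot: [[0.358, 0.934, -0.001], [0.934, -0.358, 0.0], [-0.0, -0.001, -1.0]]
force: [0.9, 0.8, -0.5]
width: 0.696
```

```bash
python3 - <<'E'
from h import *
o=st();p,d=viewer.camera('wrist');cv2.imwrite('pics/i.png',p[:,:,::-1]);o=st()
t=np.array(o['tool_pos']);print('need', (np.array([.5361,-.0057])-t[:2])/.4)
E
```

```text
t 7.2 tcp [ 0.5359 -0.0056  0.0906] yaw(y-axis) -20.98 F [ 0.9  0.8 -0.5] w 0.696
t 7.25 tcp [ 0.5365 -0.0058  0.0914] yaw(y-axis) -20.99 F [-0.2  0.3  0.1] w 0.7
need [-0.00112151  0.00032439]
```

View pics/i.png

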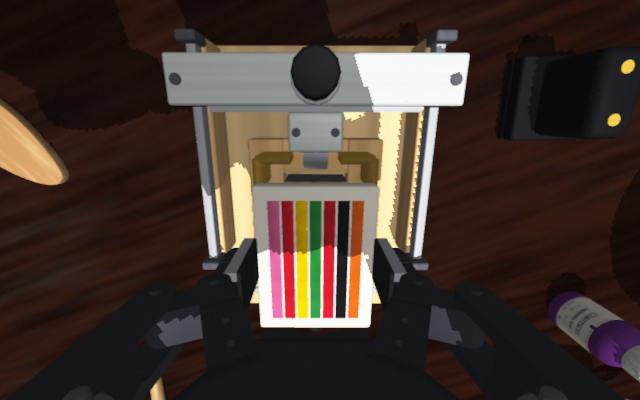

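carry_out --fingers '[0.6, 0.6, 0.6, 0.6, 0.6, 0.6, 0.6]' --pt "-0.001 0 -0.03" --pt "-0.001 0 -0.05" --pt "-0.001 0 -0.065" --pt "-0.001 0 -0.08" --pt "-0.001 0 -0.09" --pt "-0.001 0 -0.096" --pt "-0.001 0 -0.096" --yaw '[0, 0, 0, 0, 0, 0, 0]'

```text
time_s: 7.83
tool_pos: [0.5362, -0.0062, 0.0523]
ee_rot: [[0.359, 0.933, 0.001], [0.933, -0.359, 0.0], [0.001, 0.001, -1.0]]
force: [1.2, 6.4, 8.4]
width: 0.702
```

```bash
python3 - <<'E'
from h import *
o=st();p,d=viewer.camera('wrist');cv2.imwrite('pics/j.png',p[:,:,::-1]);o=st()
E
```

```text
t 7.83 tcp [ 0.5362 -0.0062  0.0523] yaw(y-axis) -21.05 F [1.2 6.4 8.4] w 0.702
t 7.88 tcp [ 0.5363 -0.0061  0.0525] yaw(y-axis) -21.05 F [-0.3  6.3  6.8] w 0.7
```

View pics/j.png

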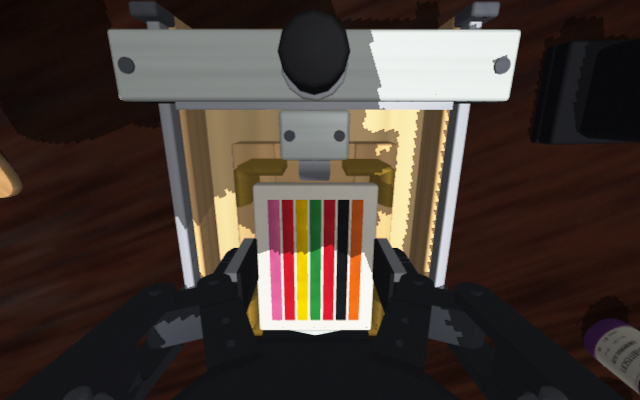

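carry_out --fingers '[0.6, 0.6, 0.6, 0.6, 0.6]' --pt "0 0 0.01" --pt "0.0022 0.006 0.01" --pt "0.0022 0.006 0.005" --pt "0.0022 0.006 0" --pt "0.0022 0.006 0" --yaw '[0, 0, 0, 0, 0]'

```text
time_s: 8.3
tool_pos: [0.5363, -0.0041, 0.0516]
ee_rot: [[0.359, 0.933, -0.001], [0.933, -0.359, 0.0], [-0.0, -0.001, -1.0]]
force: [-0.3, -0.1, -0.9]
width: 0.699
```

```bash
python3 - <<'E'
from h import *
o=st();p,d=viewer.camera('wrist');crop(p,315,250,200,220,3,'pics/k.png');K,T=info('wrist');np.savez('k.npz',K=K,T=T,p=p,d=d,t=o['tool_pos']);o=st()
E
```

```text
t 8.3 tcp [ 0.5363 -0.0041  0.0516] yaw(y-axis) -21.03 F [-0.3 -0.1 -0.9] w 0.699
pics/k.png origin 215 140 scale 3
t 8.35 tcp [ 0.5363 -0.0041  0.0517] yaw(y-axis) -21.03 F [-0.1  0.3  0.2] w 0.698
```

View pics/k.png

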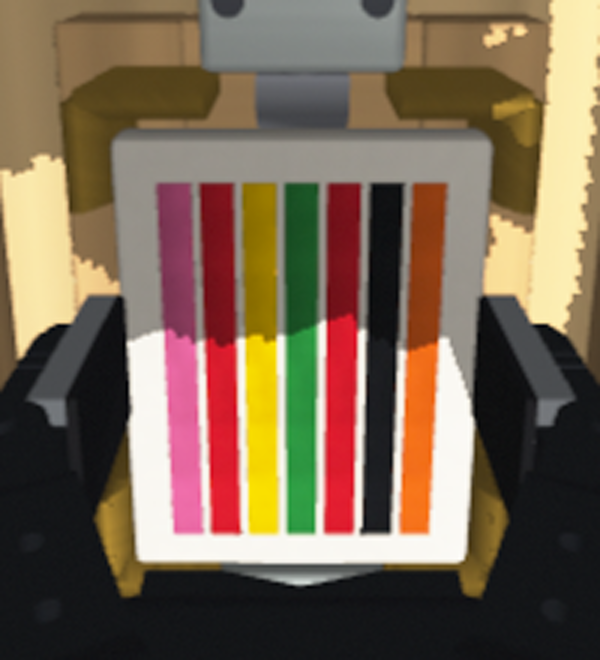

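carry_out --fingers '[0.6, 0.6, 0.72, 0.78, 0.85, 0.85, 0.85]' --pt "0 0 -0.003" --pt "0 0 -0.003" --pt "0 0 -0.003" --pt "0 0 -0.003" --pt "0 0 -0.003" --pt "0 0 -0.003" --pt "0 0 -0.003" --yaw '[0, 0, 0, 0, 0, 0, 0]'

```text
time_s: 8.93
tool_pos: [0.5366, -0.0041, 0.051]
ee_rot: [[0.359, 0.933, 0.0], [0.933, -0.359, -0.0], [0.0, 0.0, -1.0]]
force: [-0.2, -0.9, 0.6]
width: 0.856
```

carry_out --fingers '[0.85, 0.85, 0.85, 0.85, 0.85, 0.85]' --pt "0 0 0.04" --pt "0 0 0.12" --pt "0 0 0.2" --pt "0 0 0.25" --pt "0 0 0.25" --pt "0 0 0.25" --yaw '[0, 0, 0, 0, 0, 0]'

```text
time_s: 9.43
tool_pos: [0.5372, -0.0042, 0.1519]
ee_rot: [[0.359, 0.933, 0.002], [0.933, -0.359, -0.0], [0.001, 0.002, -1.0]]
force: [0.5, -0.5, -0.8]
width: 0.851
```

```bash
cat >> h.py <<'E'
def cloud(K,T,d):
    v,u=np.mgrid[0:400,0:640];pts=np.stack([(u-K[0,2])/K[0,0]*d,(v-K[1,2])/K[1,1]*d,d],-1);return (pts-T[:3,3])@T[:3,:3]
E
python3 - <<'E'
from h import *
o=st();K,T=info('wrist');p,d=viewer.camera('wrist');cv2.imwrite('pics/l.png',p[:,:,::-1]);o=st()
a=np.radians(-21);ex=np.array([np.cos(a),np.sin(a)]);ey=np.array([-np.sin(a),np.cos(a)])
W=cloud(K,T,d);s=np.array([.5369,-.0049]);X=(W[...,:2]-s)@ex*1000;Y=(W[...,:2]-s)@ey*1000;Z=W[...,2]*1000
k=(abs(X)<25)&(abs(Y)<36)&(Z>45)&(Z<70)&(d>0);A=np.c_[X[k],Y[k],np.ones(k.sum())];print(k.sum(),'tile plane',np.linalg.lstsq(A,Z[k],rcond=None)[0])
E
```

```text
t 9.43 tcp [ 0.5372 -0.0042  0.1519] yaw(y-axis) -21.04 F [ 0.5 -0.5 -0.8] w 0.851
t 9.48 tcp [ 0.5365 -0.0041  0.1509] yaw(y-axis) -21.04 F [-0.3 -0.6 -1.1] w 0.847
4646 tile plane [9.84091857e-04 6.82475285e-04 6.03211691e+01]
```

View pics/l.png

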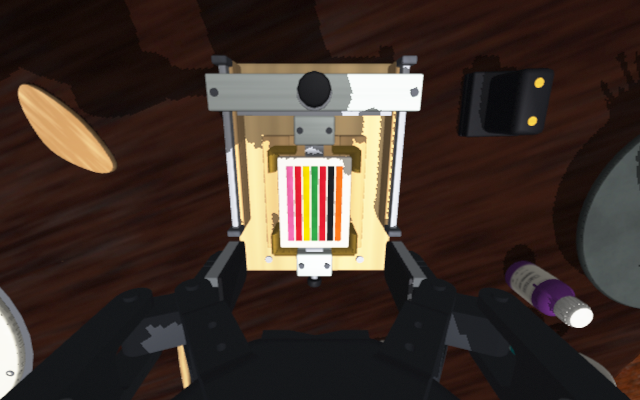

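```bash
python3 - <<'E'
from h import *
o=st();K,T=info('wrist');p,d=viewer.camera('wrist');np.savez('l.npz',K=K,T=T,p=p,d=d)
a=np.radians(-21);ex=np.array([np.cos(a),np.sin(a)]);ey=np.array([-np.sin(a),np.cos(a)])
W=cloud(K,T,d);s=np.array([.5369,-.0049]);X=(W[...,:2]-s)@ex*1000;Y=(W[...,:2]-s)@ey*1000;Z=W[...,2]*1000
def r(k,n):
    k=k&(d>0);print(n,k.sum(),'x',np.percentile(X[k],[1,99]).round(1),'y',np.percentile(Y[k],[1,99]).round(1),'z',np.median(Z[k]).round(1))
r((abs(X)<14)&(Y>46)&(Y<80)&(Z>50)&(Z<57),'h+')
r((abs(X)<14)&(Y<-46)&(Y>-80)&(Z>50)&(Z<57),'h-')
r((abs(X)<36)&(abs(Y)<46)&(Z>57)&(p.min(2)>150),'tilewhite')
r((abs(X)>60)&(abs(X)<90)&(Y<60)&(Z>50)&(Z<60),'tracks')
m=((p.max(2)>120)&(abs(X)<36)&(abs(Y)<46)&(Z>58.5)).astype('uint8');m=cv2.morphologyEx(m,cv2.MORPH_OPEN,np.ones((3,3)));cn=max(cv2.findContours(m,0,2)[0],key=cv2.contourArea)[:,0]
w=np.array([(ray(K,T,u,v,.061)[:2]-s)@np.c_[ex,ey]*1000 for u,v in cn]);print(cv2.minAreaRect(w.astype('float32')))
E
```

```text
t 9.48 tcp [ 0.5365 -0.0041  0.1509] yaw(y-axis) -21.04 F [-0.3 -0.6 -1.1] w 0.847
h+ 1052 x [-13.4  13.6] y [46.2 72.9] z 53.9
h- 768 x [-13.4  13.8] y [-73.8 -46.5] z 53.7
tilewhite 3412 x [-30.4  30.4] y [-40.1  40. ] z 59.9
tracks 290 x [-78.1  78.1] y [-31.5  56.9] z 54.6
((0.16521453857421875, 0.6751785278320312), (80.26641082763672, 60.89250183105469), 89.97417449951172)
```

carry_out --fingers '[0.85, 0.85, 0.85, 0.85, 0.85, 0.85, 0.85, 0.85, 0.85, 0.85, 0.85]' --pt "0 -0.05 0.12" --pt "-0.08 -0.77 0.12" --pt "-0.08 -0.77 0.12" --pt "-0.08 -0.77 0.12" --pt "-0.08 -0.77 0.12" --pt "-0.08 -0.77 0.12" --pt "-0.08 -0.77 0.12" --pt "-0.08 -0.77 0.12" --pt "-0.08 -0.77 0.12" --pt "-0.08 -0.77 0.12" --pt "-0.08 -0.77 0.12" --yaw '[0, 0, 0, 0, 0, 0, 0, 0, 0, 0, 0]'

```text
time_s: 10.45
tool_pos: [0.504, -0.3117, 0.1976]
ee_rot: [[0.36, 0.933, -0.002], [0.933, -0.36, 0.002], [0.001, -0.002, -1.0]]
force: [-0.7, 0.6, -0.3]
width: 0.848
```

```bash
python3 - <<'E'
from h import *
o=st();viewer.camera('side');K,T=info('wrist');p,d=viewer.camera('wrist');cv2.imwrite('pics/n.png',p[:,:,::-1]);o=st();np.savez('n.npz',K=K,T=T,p=p,d=d)
W=cloud(K,T,d);Z=W[...,2]*1000
for n,k in(('grip',(Z>68)&(Z<85)),('base',(Z>24)&(Z<36)),('board',(Z>7)&(Z<15)),('bottle',(Z>60)&(Z<68))):
    k=k&(d>0)&(np.abs(W[...,0]-.5)<.1)&(W[...,1]<-.2)&(W[...,1]>-.45)
    k=cv2.morphologyEx(k.astype('uint8'),cv2.MORPH_OPEN,np.ones((3,3)))
    for c in cv2.findContours(k,0,2)[0]:
        if cv2.contourArea(c)>60:
            mm=np.zeros_like(k);cv2.drawContours(mm,[c],-1,1,-1);mm=(mm>0)&(k>0)
            q=(W[mm][:,:2]*1000).astype('float32');print(n,cv2.minAreaRect(q),np.median(Z[mm]).round(1),cv2.boundingRect(c))
E
```

```text
t 10.45 tcp [ 0.504  -0.3117  0.1976] yaw(y-axis) -21.09 F [-0.7  0.6 -0.3] w 0.848
t 10.55 tcp [ 0.5045 -0.3108  0.1982] yaw(y-axis) -20.98 F [ 0.   1.2 -0.9] w 0.853
grip ((499.4654846191406, -309.9527587890625), (49.42866134643555, 26.18061637878418), 83.9100112915039) 74.6 (292, 168, 36, 51)
base ((499.5599060058594, -310.36627197265625), (57.915287017822266, 52.031917572021484), 83.9273452758789) 28.9 (283, 154, 56, 59)
board ((518.63916015625, -286.0531921386719), (140.3984832763672, 100.3238525390625), 78.38336944580078) 11.3 (265, 85, 104, 133)
bottle ((512.7312622070312, -371.59527587890625), (6.500430583953857, 16.171491622924805), 79.40916442871094) 66.0 (336, 237, 16, 9)
```

View pics/n.png

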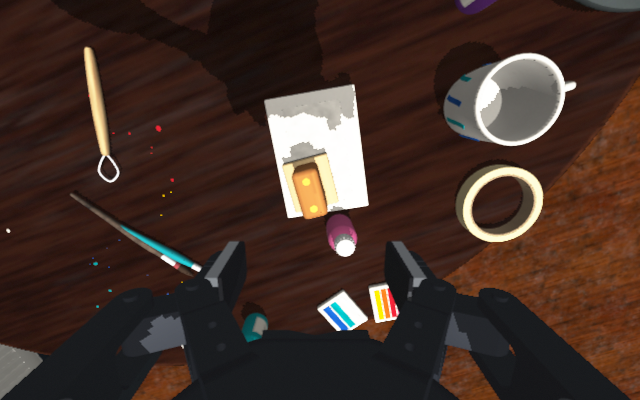

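carry_out --fingers '[0.85, 0.85, 0.85, 0.85, 0.85, 0.85, 0.85, 0.85, 0.85]' --pt "-0.014 0.001 -0.05" --pt "-0.014 0.001 -0.1" --pt "-0.014 0.001 -0.18" --pt "-0.014 0.001 -0.26" --pt "-0.014 0.001 -0.34" --pt "-0.014 0.001 -0.38" --pt "-0.014 0.001 -0.402" --pt "-0.014 0.001 -0.402" --pt "-0.014 0.001 -0.402" --yaw '[0.124, 0.124, 0.124, 0.124, 0.124, 0.124, 0.124, 0.124, 0.124]'

```text
time_s: 11.3
tool_pos: [0.4994, -0.3112, 0.0386]
ee_rot: [[0.106, 0.994, 0.0], [0.994, -0.106, -0.0], [-0.0, 0.0, -1.0]]
force: [0.5, -0.3, 0.1]
width: 0.853
```

```bash
python3 - <<'E'
from h import *
o=st();p,d=viewer.camera('wrist');cv2.imwrite('pics/o.png',p[:,:,::-1])
E
```

```text
t 11.3 tcp [ 0.4994 -0.3112  0.0386] yaw(y-axis) -6.1 F [ 0.5 -0.3  0.1] w 0.853
```

View pics/o.png

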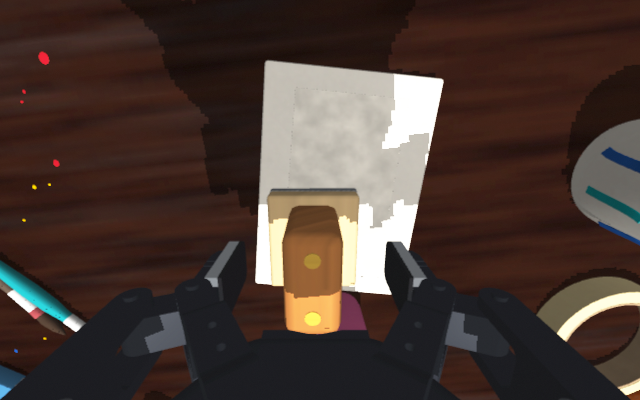

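carry_out --fingers '[0.5, 0.3, 0.15, 0.15, 0.15, 0.15, 0.15, 0.15, 0.15, 0.15]' --pt "0 0 0" --pt "0 0 0" --pt "0 0 0" --pt "0 0 0" --pt "0 0 0" --pt "0 0 0" --pt "0 0 0" --pt "0 0 0" --pt "0 0 0" --pt "0 0 0" --yaw '[0, 0, 0, 0, 0, 0, 0, 0, 0, 0]'

```text
time_s: 12.18
tool_pos: [0.4993, -0.3119, 0.0389]
ee_rot: [[0.107, 0.994, 0.001], [0.994, -0.107, -0.001], [-0.0, 0.001, -1.0]]
force: [-0.4, 0.8, 9.1]
width: 0.302
```

carry_out --fingers '[0.15, 0.15, 0.15, 0.15, 0.15, 0.15, 0.15]' --pt "0 0 0.03" --pt "0 0 0.1" --pt "0 0 0.2" --pt "0 0 0.28" --pt "0 0 0.35" --pt "0 0 0.35" --pt "0 0 0.35" --yaw '[0, 0, 0, 0, 0, 0, 0]'

```text
time_s: 12.77
tool_pos: [0.4995, -0.3121, 0.1801]
ee_rot: [[0.107, 0.994, 0.003], [0.994, -0.107, -0.002], [-0.002, 0.003, -1.0]]
force: [-0.1, 0.8, -3.5]
width: 0.292
```

```bash
python3 - <<'E'
from h import *
o=st();K,T=info('wrist');p,d=viewer.camera('wrist');cv2.imwrite('pics/q.png',p[:,:,::-1]);o=st()
t=np.array(o['tool_pos']);W=(cloud(K,T,d)-t)@np.array(o['ee_rot'])*1000
X,Y,Z=W[...,0],W[...,1],W[...,2]
for n,k in(('griptop',(Z<-30)&(Z>-50)&(abs(Y)<13)&(abs(X)<35)),('soletop',(Z>0)&(Z<14)&(abs(Y)<35)&(abs(X)<40))):
    k&=d>0;print(n,k.sum(),np.percentile(X[k],[1,99]).round(1),np.percentile(Y[k],[1,99]).round(1),np.median(Z[k]).round(1))
W2=cloud(K,T,d)*1000;k=(d>0)&(W2[...,2]>6)&(W2[...,2]<16)&(abs(W2[...,0]-518)<95)&(abs(W2[...,1]+286)<90)
print('board',cv2.minAreaRect(W2[k][:,:2].astype('float32')))
E
```

```text
t 12.77 tcp [ 0.4995 -0.3121  0.1801] yaw(y-axis) -6.16 F [-0.1  0.8 -3.5] w 0.292
t 12.82 tcp [ 0.4988 -0.3116  0.1785] yaw(y-axis) -6.16 F [ 0.5  0.3 -4. ] w 0.295
griptop 6100 [-21.1  26.2] [-12.8  12.7] -37.3
soletop 2545 [ 1.9 30.3] [-23.8  27.2] 8.5
board ((518.9144287109375, -285.270751953125), (138.91806030273438, 100.28308868408203), 78.43751525878906)
```

View pics/q.png

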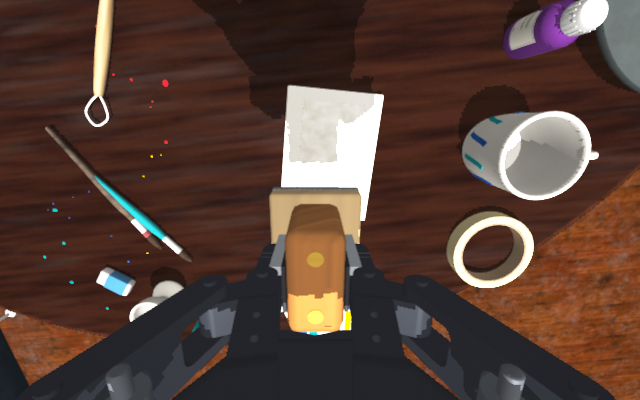

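carry_out --fingers '[0.15, 0.15, 0.15, 0.15, 0.15, 0.15, 0.15, 0.15, 0.15, 0.15, 0.15]' --pt "0.0125 0.1 0" --pt "0.0325 0.2 0" --pt "0.0325 0.3 0" --pt "0.0525 0.4 0" --pt "0.0625 0.5 0" --pt "0.0725 0.6 0" --pt "0.0925 0.68 0" --pt "0.0925 0.74 0" --pt "0.0925 0.765 0" --pt "0.0925 0.765 -0.05" --pt "0.0925 0.765 -0.1" --yaw '[-0.02, -0.06, -0.1, -0.124, -0.124, -0.124, -0.124, -0.124, -0.124, -0.124, -0.124]'

```text
time_s: 13.73
tool_pos: [0.5358, -0.0051, 0.1373]
ee_rot: [[0.358, 0.934, 0.0], [0.934, -0.358, -0.0], [-0.0, 0.0, -1.0]]
force: [0.5, -0.2, -4.3]
width: 0.298
```

```bash
python3 - <<'E'
from h import *
o=st();K,T=info('wrist');p,d=viewer.camera('wrist');cv2.imwrite('pics/r.png',p[:,:,::-1]);o=st()
a=np.radians(-21);ex=np.array([np.cos(a),np.sin(a)]);ey=np.array([-np.sin(a),np.cos(a)])
W=cloud(K,T,d);s=np.array([.5369,-.0049]);X=(W[...,:2]-s)@ex*1000;Y=(W[...,:2]-s)@ey*1000;Z=W[...,2]*1000-o['tool_pos'][2]*1000
for n,k in(('griptop',(Z>30)&(Z<50)&(abs(Y)<35)&(abs(X)<14)),('soletop',(Z<0)&(Z>-14)&(abs(Y)<40)&(abs(X)<35))):
    k&=d>0;print(n,k.sum(),np.percentile(X[k],[1,99]).round(1),np.percentile(Y[k],[1,99]).round(1),np.median(Z[k]).round(1))
E
```

```text
t 13.73 tcp [ 0.5358 -0.0051  0.1373] yaw(y-axis) -20.95 F [ 0.5 -0.2 -4.3] w 0.298
t 13.78 tcp [ 0.5336 -0.0054  0.1334] yaw(y-axis) -21.0 F [ -3.8  -0.1 -10. ] w 0.299
griptop 6547 [-13.5  13.8] [-21.1  26.1] 39.6
soletop 2572 [-25.9  25.1] [ 1.9 30.3] -6.3
```

View pics/r.png

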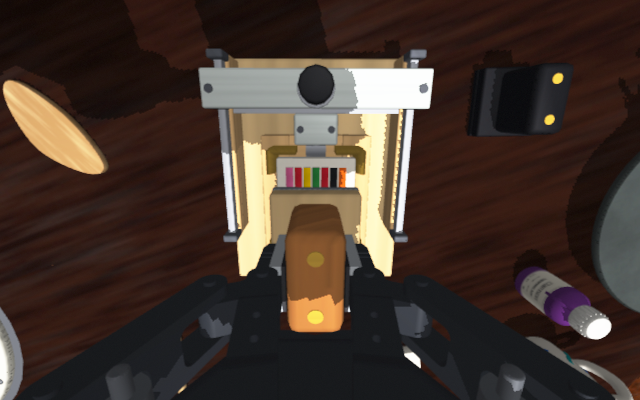

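carry_out --fingers '[0.15, 0.15, 0.15, 0.15, 0.15, 0.15]' --pt "-0.001 -0.002 -0.03" --pt "-0.001 -0.002 -0.06" --pt "-0.001 -0.002 -0.09" --pt "-0.001 -0.002 -0.11" --pt "-0.001 -0.002 -0.11" --pt "-0.001 -0.002 -0.11" --yaw '[0, 0, 0, 0, 0, 0]'

```text
time_s: 14.28
tool_pos: [0.5352, -0.0067, 0.0939]
ee_rot: [[0.359, 0.933, -0.001], [0.933, -0.359, 0.0], [-0.0, -0.001, -1.0]]
force: [-0.1, 0.4, -2.9]
width: 0.296
```

carry_out --fingers '[0.15, 0.15, 0.15, 0.15, 0.15, 0.15, 0.15, 0.15]' --pt "0 0 -0.012" --pt "0 0 -0.022" --pt "0 0 -0.032" --pt "0 0 -0.042" --pt "0 0 -0.052" --pt "0 0 -0.06" --pt "0 0 -0.066" --pt "0 0 -0.068" --yaw '[0, 0, 0, 0, 0, 0, 0, 0]'

```text
time_s: 14.95
tool_pos: [0.536, -0.0066, 0.0667]
ee_rot: [[0.359, 0.933, 0.0], [0.933, -0.359, -0.0], [0.0, 0.0, -1.0]]
force: [3.3, -2.0, 3.4]
width: 0.303
```

carry_out --fingers '[0.15, 0.15, 0.15, 0.15]' --pt "0 0 -0.002" --pt "0 0 -0.004" --pt "0 0 -0.005" --pt "0 0 -0.005" --yaw '[0, 0, 0, 0]'

```text
time_s: 15.28
tool_pos: [0.5361, -0.0066, 0.0659]
ee_rot: [[0.359, 0.933, 0.001], [0.933, -0.359, -0.0], [0.0, 0.001, -1.0]]
force: [-0.2, -2.0, 20.9]
width: 0.297
```

```bash
python3 - <<'E'
from h import *
o=st();K,T=info('wrist');p,d=viewer.camera('wrist');crop(p,315,200,200,180,3.3,'pics/s.png');o=st()
a=np.radians(-21);ex=np.array([np.cos(a),np.sin(a)]);ey=np.array([-np.sin(a),np.cos(a)])
W=cloud(K,T,d);s=np.array([.5369,-.0049]);X=(W[...,:2]-s)@ex*1000;Y=(W[...,:2]-s)@ey*1000;Z=W[...,2]*1000
k=(abs(X)<26)&(abs(X)>10)&(Y>32)&(Y<39)&(d>0);print('tile end z',np.percentile(Z[k],[10,50,90]).round(1))
k=(abs(X)<6)&(Y>37)&(Y<46)&(d>0);print('nose z',np.percentile(Z[k],[10,50,90]).round(1))
E
```

```text
t 15.28 tcp [ 0.5361 -0.0066  0.0659] yaw(y-axis) -21.04 F [-0.2 -2.  20.9] w 0.297
pics/s.png origin 215 110 scale 3.3
t 15.33 tcp [ 0.536  -0.0066  0.0658] yaw(y-axis) -21.03 F [-0.7 -2.5 20.9] w 0.298
tile end z [37.1 38.  38.9]
nose z [43.9 50.3 51.4]
```

View pics/s.png

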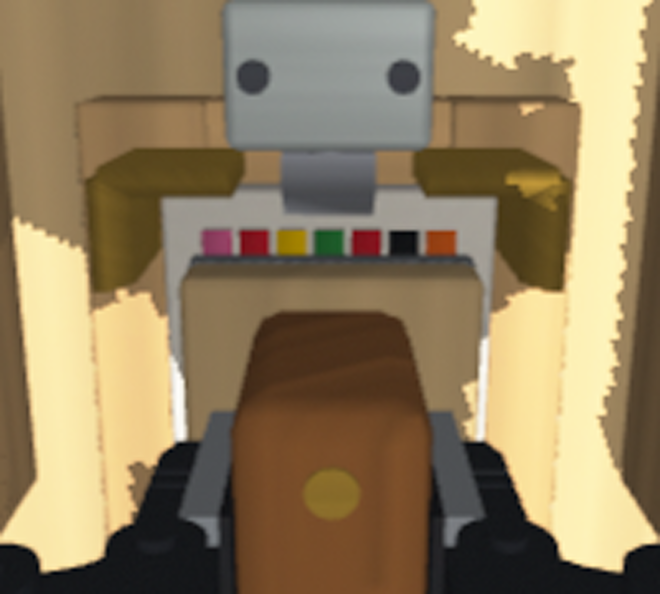

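carry_out --fingers '[0.15, 0.15, 0.15, 0.15, 0.15, 0.15, 0.15, 0.15, 0.15, 0.15]' --pt "0 0 -0.002" --pt "0 0 -0.002" --pt "0 0 -0.002" --pt "0 0 -0.002" --pt "0 0 -0.002" --pt "0 0 -0.002" --pt "0 0 -0.002" --pt "0 0 -0.002" --pt "0 0 -0.002" --pt "0 0 -0.002" --yaw '[0, 0, 0, 0, 0, 0, 0, 0, 0, 0]'

```text
time_s: 16.17
tool_pos: [0.5361, -0.0066, 0.0658]
ee_rot: [[0.359, 0.933, 0.002], [0.933, -0.359, -0.0], [0.0, 0.002, -1.0]]
force: [-3.8, -1.7, 37.7]
width: 0.298
```

carry_out --fingers '[0.15, 0.15, 0.15, 0.15, 0.15, 0.15, 0.15, 0.15, 0.15]' --pt "0 0 0.01" --pt "0 0 0.03" --pt "0 0 0.07" --pt "0 0 0.13" --pt "0 -0.05 0.2" --pt "-0.03 -0.15 0.25" --pt "-0.08 -0.25 0.25" --pt "-0.08 -0.25 0.25" --pt "-0.08 -0.25 0.25" --yaw '[0, 0, 0, 0, 0, 0, 0, 0, 0]'

```text
time_s: 16.92
tool_pos: [0.5019, -0.1083, 0.1644]
ee_rot: [[0.362, 0.932, -0.001], [0.932, -0.362, 0.0], [-0.0, -0.001, -1.0]]
force: [0.3, 0.8, -3.1]
width: 0.298
```

```bash
python3 - <<'E'
from h import *
o=st();K,T=info('wrist');p,d=viewer.camera('wrist');crop(p,315,100,200,200,3,'pics/t.png');o=st()
a=np.radians(-21);ex=np.array([np.cos(a),np.sin(a)]);ey=np.array([-np.sin(a),np.cos(a)])
W=cloud(K,T,d);s=np.array([.5369,-.0049]);X=(W[...,:2]-s)@ex*1000;Y=(W[...,:2]-s)@ey*1000;Z=W[...,2]*1000
k=(abs(X)<26)&(abs(Y)<32)&(Z>25)&(Z<70)&(d>0);A=np.c_[X[k],Y[k],np.ones(k.sum())];print(k.sum(),'tile plane',np.linalg.lstsq(A,Z[k],rcond=None)[0])
E
```

```text
t 16.92 tcp [ 0.5019 -0.1083  0.1644] yaw(y-axis) -21.21 F [ 0.3  0.8 -3.1] w 0.298
pics/t.png origin 215 0 scale 3
t 16.97 tcp [ 0.5025 -0.1071  0.1641] yaw(y-axis) -21.17 F [-0.2 -0.5 -2.6] w 0.296
4866 tile plane [2.89931730e-03 6.54988484e-04 4.05373291e+01]
```

View pics/t.png

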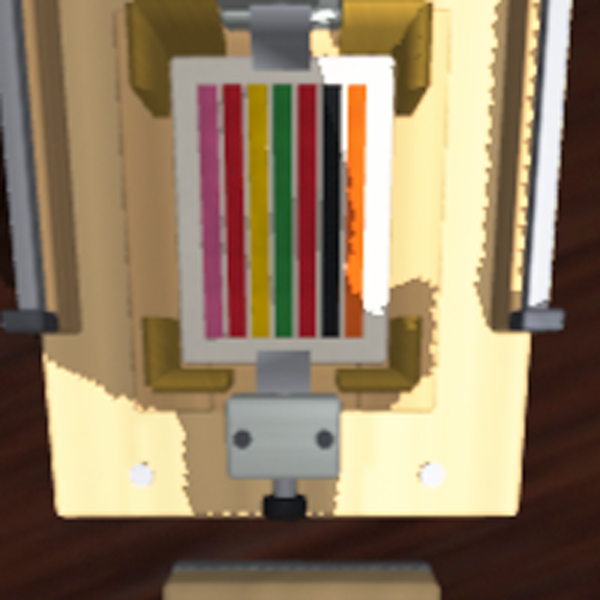

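carry_out --fingers '[0.15, 0.15, 0.15, 0.15, 0.15, 0.15, 0.15, 0.15, 0.15, 0.15]' --pt "0 -0.1 0" --pt "0.02 -0.2 0" --pt "0.039 -0.3 0" --pt "0.039 -0.4 0" --pt "0.039 -0.451 0" --pt "0.039 -0.451 -0.09" --pt "0.039 -0.451 -0.17" --pt "0.039 -0.451 -0.23" --pt "0.039 -0.451 -0.26" --pt "0.039 -0.451 -0.26" --yaw '[0.02, 0.05, 0.08, 0.08, 0.08, 0.08, 0.08, 0.08, 0.08, 0.08]'

```text
time_s: 17.8
tool_pos: [0.5181, -0.285, 0.0574]
ee_rot: [[0.197, 0.98, -0.004], [0.98, -0.197, 0.003], [0.002, -0.005, -1.0]]
force: [-0.7, 1.7, -3.5]
width: 0.299
```

```bash
python3 - <<'E'
from h import *
o=st();p,d=viewer.camera('wrist');cv2.imwrite('pics/u.png',p[:,:,::-1]);o=st()
E
```

```text
t 17.8 tcp [ 0.5181 -0.285   0.0574] yaw(y-axis) -11.39 F [-0.7  1.7 -3.5] w 0.299
t 17.85 tcp [ 0.519  -0.2858  0.0593] yaw(y-axis) -11.39 F [ 0.9 -0.6 -2. ] w 0.299
```

View pics/u.png

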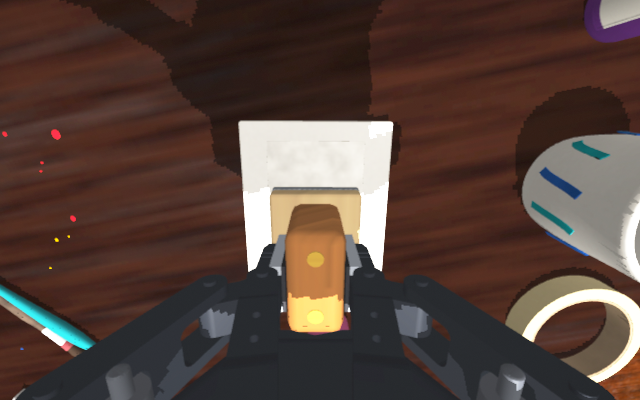

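carry_out --fingers '[0.15, 0.15, 0.15, 0.15, 0.15]' --pt "0 0 -0.02" --pt "0 0 -0.038" --pt "0 0 -0.047" --pt "0 0 -0.051" --pt "0 0 -0.051" --yaw '[0, 0, 0, 0, 0]'

```text
time_s: 18.27
tool_pos: [0.5192, -0.2869, 0.0397]
ee_rot: [[0.198, 0.98, -0.0], [0.98, -0.198, 0.0], [0.0, -0.0, -1.0]]
force: [-0.2, 0.3, -3.3]
width: 0.3
```

carry_out --fingers '[0.15, 0.15, 0.4, 0.6, 0.7, 0.7, 0.7, 0.7]' --pt "0 0 -0.002" --pt "0 0 -0.002" --pt "0 0 -0.002" --pt "0 0 -0.002" --pt "0 0 -0.002" --pt "0 0 -0.002" --pt "0 0 -0.002" --pt "0 0 -0.002" --yaw '[0, 0, 0, 0, 0, 0, 0, 0]'

```text
time_s: 18.93
tool_pos: [0.5193, -0.2869, 0.039]
ee_rot: [[0.198, 0.98, 0.0], [0.98, -0.198, -0.0], [-0.0, 0.0, -1.0]]
force: [-0.3, 0.2, -1.2]
width: 0.702
```

carry_out --fingers '[0.7, 0.7, 0.7, 0.7, 0.7, 0.7]' --pt "0 0 0.06" --pt "0 0 0.15" --pt "0 0 0.25" --pt "0 0 0.35" --pt "0 0 0.42" --pt "0 0 0.42" --yaw '[0, 0, 0, 0, 0, 0]'

```text
time_s: 19.43
tool_pos: [0.5215, -0.2884, 0.2132]
ee_rot: [[0.198, 0.98, 0.007], [0.98, -0.198, -0.005], [-0.004, 0.008, -1.0]]
force: [1.3, -0.2, 0.1]
width: 0.704
```

```bash
python3 - <<'E'
from h import *
o=st();K,T=info('wrist');p,d=viewer.camera('wrist');cv2.imwrite('pics/v.png',p[:,:,::-1]);o=st()
W=cloud(K,T,d)*1000;k=(d>0)&(W[...,2]>68)&(W[...,2]<85)&(abs(W[...,0]-518)<40)&(abs(W[...,1]+286)<40);print('grip',k.sum(),cv2.minAreaRect(W[k][:,:2].astype('float32')),np.median(W[k][:,2]))
E
```

```text
t 19.43 tcp [ 0.5215 -0.2884  0.2132] yaw(y-axis) -11.43 F [ 1.3 -0.2  0.1] w 0.704
t 19.48 tcp [ 0.5205 -0.2878  0.2103] yaw(y-axis) -11.44 F [ 0.2 -0.4 -0.1] w 0.7
grip 1150 ((521.0945434570312, -285.0547180175781), (48.56464767456055, 25.18946075439453), 77.77806854248047) 74.58917473150768
```

View pics/v.png

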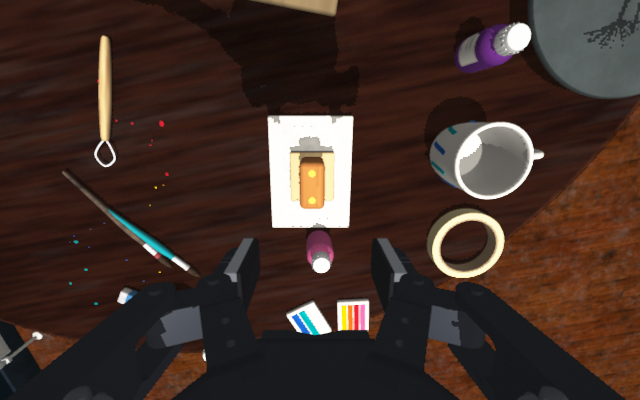

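```bash
python3 - <<'E'
from h import *
f=np.load('l.npz');K,T,p,d=f['K'],f['T'],f['p'],f['d']
a=np.radians(-21);ex=np.array([np.cos(a),np.sin(a)]);ey=np.array([-np.sin(a),np.cos(a)])
W=cloud(K,T,d);s=np.array([.5369,-.0049]);X=(W[...,:2]-s)@ex*1000;Y=(W[...,:2]-s)@ey*1000;Z=W[...,2]*1000
k=(d>0)&(Z>97)&(abs(X)<30)&(Y>40)&(Y<120);print('knob',k.sum(),np.percentile(X[k],[0,100]),np.percentile(Y[k],[0,100]),np.median(Z[k]),cv2.minEnclosingCircle(np.c_[X[k],Y[k]].astype('float32')))
k=(d>0)&(Z>70)&(Z<77)&(abs(X)<100)&(Y>40)&(Y<130);print('bar',k.sum(),np.percentile(X[k],[.5,99.5]),np.percentile(Y[k],[.5,99.5]),np.median(Z[k]))
print(s+ey*.092)
E
```

```text
knob 953 [-10.54370008  10.52965065] [ 79.03917818 100.50875659] 100.95585686164657 ((-0.012203154154121876, 89.66072082519531), 10.852740287780762)
bar 7234 [-77.74045181  77.8248158 ] [ 77.10179627 102.49334541] 73.02418576658337
[0.56986985 0.0809894 ]
```

carry_out --fingers '[0.7, 0.7, 0.7, 0.7, 0.7, 0.7, 0.7, 0.7, 0.7, 0.7, 0.7, 0.7]' --pt "0.122 0.917 0" --pt "0.122 0.917 0" --pt "0.122 0.917 0" --pt "0.122 0.917 0" --pt "0.122 0.917 0" --pt "0.122 0.917 0" --pt "0.122 0.917 0" --pt "0.122 0.917 0" --pt "0.122 0.917 0" --pt "0.122 0.917 -0.08" --pt "0.122 0.917 -0.15" --pt "0.122 0.917 -0.2" --yaw '[-0.08, -0.08, -0.08, -0.08, -0.08, -0.08, -0.08, -0.08, -0.08, -0.08, -0.08, -0.08]'

```text
time_s: 20.48
tool_pos: [0.5666, 0.0808, 0.124]
ee_rot: [[0.357, 0.934, -0.003], [0.934, -0.357, -0.0], [-0.001, -0.003, -1.0]]
force: [-0.1, -0.4, 0.1]
width: 0.698
```

```bash
python3 - <<'E'
from h import *
o=st();viewer.camera('side');K,T=info('wrist');p,d=viewer.camera('wrist');cv2.imwrite('pics/w.png',p[:,:,::-1]);o=st();t=np.array(o['tool_pos'])
a=np.radians(-21);ex=np.array([np.cos(a),np.sin(a)]);ey=np.array([-np.sin(a),np.cos(a)])
W=cloud(K,T,d);s=t[:2];X=(W[...,:2]-s)@ex*1000;Y=(W[...,:2]-s)@ey*1000;Z=W[...,2]*1000
k=(d>0)&(Z>95)&(Z<106)&(abs(X)<20)&(abs(Y)<30);print('knob rel TCP in jig axes',k.sum(),cv2.minEnclosingCircle(np.c_[X[k],Y[k]].astype('float32')),np.median(Z[k]))
E
```

```text
t 20.48 tcp [0.5666 0.0808 0.124 ] yaw(y-axis) -20.93 F [-0.1 -0.4  0.1] w 0.698
t 20.58 tcp [0.5654 0.08   0.1233] yaw(y-axis) -21.01 F [-0.6  0.6  0.5] w 0.698
knob rel TCP in jig axes 934 ((3.938743829727173, 0.5566616654396057), 10.984599113464355) 100.74415551673744
```

View pics/w.png

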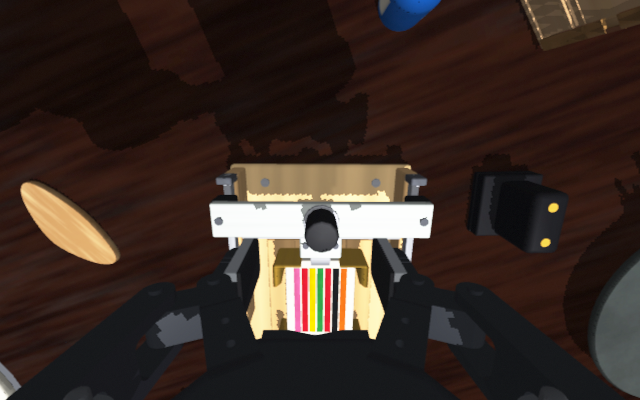

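carry_out --fingers '[0.7, 0.7, 0.7, 0.7, 0.7, 0.5, 0.3, 0.15, 0.15, 0.15, 0.15, 0.15]' --pt "0.008 -0.003 -0.02" --pt "0.008 -0.003 -0.05" --pt "0.008 -0.003 -0.08" --pt "0.008 -0.003 -0.1" --pt "0.008 -0.003 -0.105" --pt "0.008 -0.003 -0.105" --pt "0.008 -0.003 -0.105" --pt "0.008 -0.003 -0.105" --pt "0.008 -0.003 -0.105" --pt "0.008 -0.003 -0.105" --pt "0.008 -0.003 -0.105" --pt "0.008 -0.003 -0.105" --yaw '[0, 0, 0, 0, 0, 0, 0, 0, 0, 0, 0, 0]'

```text
time_s: 21.58
tool_pos: [0.5689, 0.0793, 0.0856]
ee_rot: [[0.359, 0.933, -0.004], [0.933, -0.359, 0.001], [-0.001, -0.004, -1.0]]
force: [-15.4, 4.4, 15.5]
width: 0.227
```

carry_out --fingers '[0.15, 0.15, 0.15]' --pt "-0.0035 0.0013 0.006" --pt "-0.0035 0.0013 0.006" --pt "-0.0035 0.0013 0.006" --yaw '[0, 0, 0]'

```text
time_s: 21.83
tool_pos: [0.5687, 0.0792, 0.087]
ee_rot: [[0.359, 0.933, -0.002], [0.933, -0.359, -0.0], [-0.001, -0.002, -1.0]]
force: [-4.7, 0.8, -12.1]
width: 0.219
```

carry_out --fingers '[0.15, 0.15, 0.15, 0.15, 0.15, 0.15, 0.15, 0.15, 0.15, 0.15, 0.15, 0.15]' --pt "-0.0015 0.0005 -0.0025" --pt "-0.008 -0.018 -0.0025" --pt "-0.016 -0.038 -0.0025" --pt "-0.0235 -0.058 -0.0025" --pt "-0.0312 -0.078 -0.0025" --pt "-0.039 -0.098 -0.0025" --pt "-0.0466 -0.118 -0.0025" --pt "-0.0543 -0.138 -0.0025" --pt "-0.062 -0.158 -0.0025" --pt "-0.0697 -0.178 -0.0025" --pt "-0.0775 -0.198 -0.0025" --pt "-0.0775 -0.198 -0.0025" --yaw '[0, 0, 0, 0, 0, 0, 0, 0, 0, 0, 0, 0]'

```text
time_s: 22.83
tool_pos: [0.5379, -0.0009, 0.0869]
ee_rot: [[0.36, 0.933, -0.001], [0.933, -0.36, 0.0], [-0.0, -0.001, -1.0]]
force: [-7.7, 1.5, 1.3]
width: 0.228
```

```bash
python3 - <<'E'
from h import *
o=st();K,T=info('wrist');p,d=viewer.camera('wrist');cv2.imwrite('pics/x.png',p[:,:,::-1]);o=st();t=np.array(o['tool_pos'])
a=np.radians(-21);ex=np.array([np.cos(a),np.sin(a)]);ey=np.array([-np.sin(a),np.cos(a)])
print((np.array([.5687,.0792])-t[:2])@np.c_[ex,ey]*1000)
E
```

```text
t 22.83 tcp [ 0.5379 -0.0009  0.0869] yaw(y-axis) -21.08 F [-7.7  1.5  1.3] w 0.228
t 22.88 tcp [ 5.381e-01 -4.000e-04  8.690e-02] yaw(y-axis) -21.08 F [-7.5  1.9  1.4] w 0.225
[5.16150734e-02 8.53233343e+01]
```

View pics/x.png

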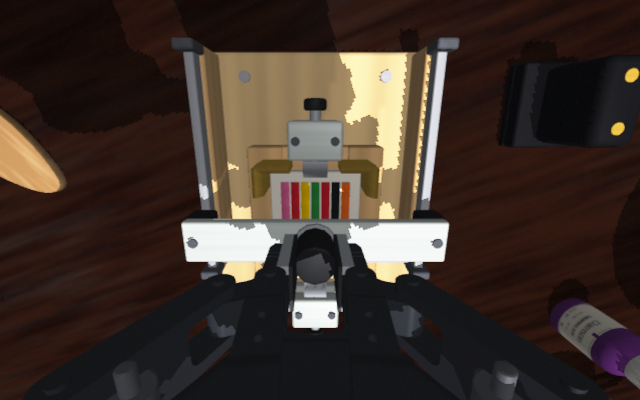

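carry_out --fingers '[0.15, 0.15, 0.15, 0.15, 0.15]' --pt "-0.003 -0.006 0" --pt "-0.006 -0.012 0" --pt "-0.0082 -0.0175 0" --pt "-0.0086 -0.0185 0" --pt "-0.0086 -0.0185 0" --yaw '[0, 0, 0, 0, 0]'

```text
time_s: 23.3
tool_pos: [0.5363, -0.005, 0.0869]
ee_rot: [[0.36, 0.933, 0.002], [0.933, -0.36, 0.004], [0.004, 0.001, -1.0]]
force: [2.6, 29.9, -5.6]
width: 0.222
```

carry_out --fingers '[0.15, 0.15, 0.35, 0.55, 0.7, 0.7, 0.7]' --pt "0.0015 0.004 0" --pt "0.0015 0.004 0" --pt "0.0015 0.004 0" --pt "0.0015 0.004 0" --pt "0.0015 0.004 0" --pt "0.0015 0.004 0" --pt "0.0015 0.004 0" --yaw '[0, 0, 0, 0, 0, 0, 0]'

```text
time_s: 23.88
tool_pos: [0.5363, -0.006, 0.0866]
ee_rot: [[0.359, 0.933, 0.001], [0.933, -0.359, -0.0], [0.0, 0.001, -1.0]]
force: [0.1, 0.1, 0.1]
width: 0.704
```

carry_out --fingers '[0.7, 0.7, 0.7, 0.7, 0.7, 0.7, 0.7, 0.7]' --pt "0 0 0.06" --pt "0 0 0.15" --pt "0 0 0.25" --pt "0 0 0.35" --pt "-0.05 -0.1 0.4" --pt "-0.1 -0.2 0.4" --pt "-0.1 -0.25 0.4" --pt "-0.1 -0.25 0.4" --yaw '[0, 0, 0, 0, 0, 0, 0, 0]'

```text
time_s: 24.55
tool_pos: [0.4952, -0.1099, 0.2472]
ee_rot: [[0.362, 0.932, 0.001], [0.932, -0.362, -0.002], [-0.001, 0.002, -1.0]]
force: [0.2, 0.2, 0.2]
width: 0.697
```

```bash
python3 - <<'E'
from h import *
o=st();viewer.camera('side');K,T=info('wrist');p,d=viewer.camera('wrist');cv2.imwrite('pics/y.png',p[:,:,::-1]);o=st();p2,_=viewer.camera('side');crop(p2,330,220,260,190,3,'pics/y2.png')
a=np.radians(-21);ex=np.array([np.cos(a),np.sin(a)]);ey=np.array([-np.sin(a),np.cos(a)])
W=cloud(K,T,d);s=np.array([.5369,-.0049]);X=(W[...,:2]-s)@ex*1000;Y=(W[...,:2]-s)@ey*1000;Z=W[...,2]*1000
k=(d>0)&(Z>97)&(Z<106)&(abs(X)<30)&(abs(Y)<40);print('knob',k.sum(),cv2.minEnclosingCircle(np.c_[X[k],Y[k]].astype('float32')))
k=(d>0)&(Z>70)&(Z<77)&(abs(X)<100)&(abs(Y)<60);print('bar',k.sum(),np.percentile(X[k],[.5,99.5]),np.percentile(Y[k],[.5,99.5]))
k=(abs(X)<26)&(Y>17)&(Y<33)&(Z>25)&(Z<60)&(d>0);A=np.c_[X[k],Y[k],np.ones(k.sum())];print(k.sum(),'tile plane',np.linalg.lstsq(A,Z[k],rcond=None)[0])
k=(abs(X)<26)&(Y<-22)&(Y>-33)&(Z>25)&(Z<60)&(d>0);print(k.sum(),np.median(Z[k]))
E
```

```text
t 24.55 tcp [ 0.4952 -0.1099  0.2472] yaw(y-axis) -21.2 F [0.2 0.2 0.2] w 0.697
t 24.65 tcp [ 0.4958 -0.1067  0.2466] yaw(y-axis) -21.17 F [0.2 0.4 0.2] w 0.702
pics/y2.png origin 200 125 scale 3
knob 442 ((-0.12482941150665283, -0.13797472417354584), 10.882899284362793)
bar 3647 [-77.81796121  77.89581741] [-13.01676016  12.15113968]
663 tile plane [ 1.34485352e-03 -7.52821897e-03  4.08235346e+01]
437 40.4871830276009
```

View pics/y.png

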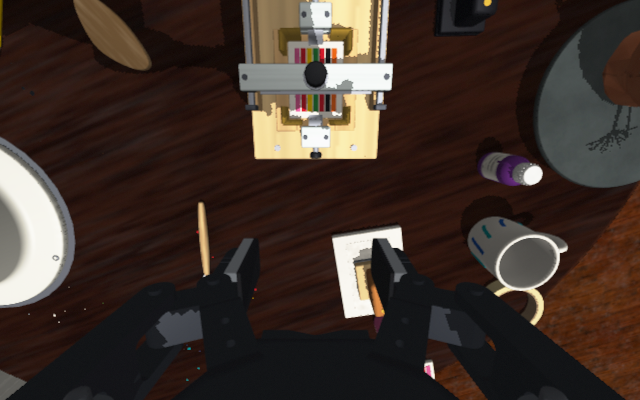

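View pics/y2.png

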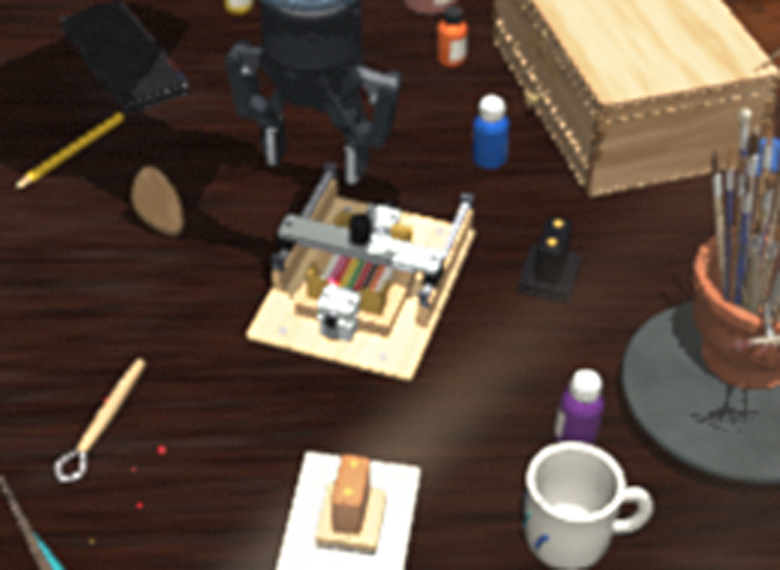

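```bash
python3 - <<'E'
from h import *
st();K,T=info('wrist');p,d=viewer.camera('wrist')
a=np.radians(-21);ex=np.array([np.cos(a),np.sin(a)]);ey=np.array([-np.sin(a),np.cos(a)])
W=cloud(K,T,d);s=np.array([.5369,-.0049]);X=(W[...,:2]-s)@ex*1000;Y=(W[...,:2]-s)@ey*1000;Z=W[...,2]*1000
for n,k in(('h+',(abs(X)<13)&(Y>42)&(Y<85)&(Z>51)&(Z<57)),('h-',(abs(X)<13)&(Y<-42)&(Y>-85)&(Z>51)&(Z<57)),('bar',(abs(X)<100)&(abs(X)>20)&(abs(Y)<50)&(Z>70)&(Z<77)),('guides',(abs(X)<39)&(abs(X)>15)&(abs(Y)<52)&(abs(Y)>20)&(Z>56)&(Z<64))):
    k&=d>0;print(n,k.sum(),np.percentile(Y[k],[0.5,99.5]).round(1),np.median(Z[k]).round(1))
k=(d>0)&(abs(X)>60)&(abs(X)<90)&(Y<0)&(Y>-60)&(Z>40)
for y in range(-45,0,2):
    q=k&(Y>=y)&(Y<y+2);print(y,q.sum(),np.median(Z[q]).round(0) if q.sum() else '',end=' | ')
crop(p,315,80,180,160,4,'pics/z.png')
E
```

```text
t 24.7 tcp [ 0.496  -0.1059  0.2464] yaw(y-axis) -21.1 F [ 0.3 -0.4 -0.2] w 0.697
h+ 736 [42.7 72.6] 54.0
h- 532 [-84.4 -43.3] 53.9
bar 3072 [-12.7  12.4] 73.0
guides 821 [-48.5  48.1] 59.8
-45 0  | -43 0  | -41 0  | -39 0  | -37 0  | -35 0  | -33 45 52.0 | -31 51 56.0 | -29 39 56.0 | -27 28 49.0 | -25 31 48.0 | -23 30 48.0 | -21 27 49.0 | -19 34 48.0 | -17 24 49.0 | -15 81 53.0 | -13 73 73.0 | -11 72 73.0 | -9 72 73.0 | -7 77 73.0 | -5 81 73.0 | -3 89 73.0 | -1 32 73.0 | pics/z.png origin 225 0 scale 4
```

View pics/z.png

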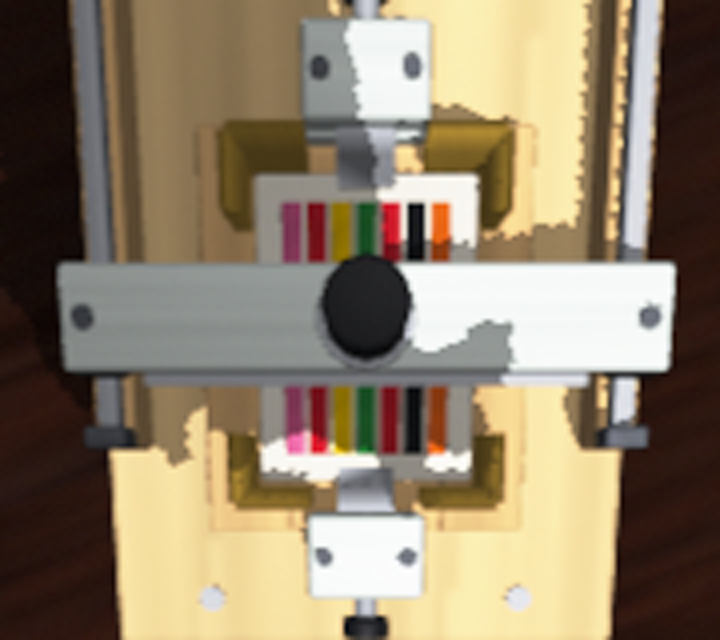

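```bash
python3 - <<'E'
from workcell import finish_job
print(finish_job())
E
```

```text
the job is handed in; nothing more can be done
None
```

The job is done and handed in at about 25 s of the 67 s allowed.

**What I did**
- I laid the striped tile on the sprung bed. On the first descent it caught a guide at about 6 N sideways, so I lifted it slightly, moved it about 2.5 mm along the jig, and it then went in freely.
- I pressed the tile down with the wooden, felt-soled block until it bottomed out, reaching about 38 N, and held it there for about 1 s.
- I stood the block back near the middle of its white board.
- I slid the bridge about 90 mm until it hit its stops at about 30 N, then let go and backed away.

**What the last checks showed**
- Both bolts are over the tile. It lies level, with its top at about 40.5 mm. It rests slightly up against the bolts, as expected.
- The bridge bar sits within about 0.2 mm of the seat centre, which matches the 92 mm stop position. The measured travel was 90 mm, so the bridge probably started about 2 mm in from the end of its tracks.
- The block stands upright on its board, and the mug and the blue and purple bottles look undisturbed. I did not check the pink and red bottles again at the end; the pink one was still standing after I put the block back, and the last picture I took of the red one was right after lifting the tile.
- The gripper is clear of everything.

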